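Tip out the vest weights, box them and knock the latch home

ROBOT

A 6-joint arm with a two-finger parallel gripper is mounted at the origin on the work surface. World frame = base frame: x ahead of the robot, y to its left, z up, the work surface at z = 0. Lengths are in m, angles in rad, forces in N, time in s.
With the tool pointing down it reaches from about 0.4 to 0.925 m from the base axis. Payload 12.5 kg.
Tool frame: the origin (TCP) lies between the finger pads; the fingertips stand 11 mm ahead of it and the grasp point (between the pads) lies 8 mm behind it; z points along the fingers, y is the line along which they close (so a half turn about z gives the same grasp; the last joint's range is limited). The gripper opens to 95 mm and grips with 3 to 60 N. Pads are 20 mm wide; open, the fingers measure 119 mm over their backs; the gripper's body (75 mm by 180 mm) begins 59 mm behind the grasp point.
Start: joints at [-1.417, 0.491, 1.559, -0, 1.092, -0.106], TCP at [0.161, -0.604, 0.226] pointing down, gripper open.
Joint ranges: [-3.1, 3.1], [-0.84, 2.19], [0.05, 2.79], [-1.13, 4.28], [0.06, 2.93], [-2.69, 2.69]. Speed limits (rad/s): [2.22, 2.22, 2.79, 3.14, 3.14, 3.14].

INTERFACE

Orientations are given as a rotation vector (axis times angle).
In Python, from plant import manip gives the robot as it stands. The module is installed in compiled form; this text tells all that it offers.
- The arm moves only by the tool step_arm, never from a script. Its argument "plan" is a list of rows, each an object with "jaw": the closure, from 0 (fully open) to 1 (shut); "delta_pos": the shift along the tool's x, y, z in m, a list of three; "yaw": the turn about the tool's z in rad. In form: [{"jaw": jaw, "delta_pos": [dx, dy, dz], "yaw": yaw}, ...]. A call has 1 to 20 rows; each row is the pose to reach, as a shift and turn from the pose commanded when the call began, along the tool's axes at that moment; what a row does not reach only later rows make up. A row lasts 1/8 s, in which the tool goes at most 62.5 mm and 10.7 degrees, less where a joint would pass 70% of its speed; a pose out of reach is approached as far as the arm can. A call with a gripper value outside its range is refused whole. The fingers move at their own pace and stop on an object; the grip force is fixed at half the most. Time passes only in rows, so rows that repeat a pose let the fingers close. It gives the time, the measured TCP pose, the force, the opening and the grip force at its end, in the units of the state.
- manip.sense(): the state, without advancing time (a new reading comes with each control period).
- manip.capture(name): name is "scene" or "top" or "wrist"; returns the picture (384x512x3 uint8, red, green, blue); there is no depth.
- manip.camera_params(name): a dict with "mtx" (3x3 intrinsics, pixels), "rvec" (rotation vector, rad) and "tvec" (3), from world to camera coordinates, as OpenCV has them. Camera axes: x right, y down, z forward; pixel columns grow to the right and rows downward; lengths in m; the calibration is good to about 2 mm. The wrist camera is an equidistant fisheye: a pixel r from the principal point sees the ray r / f radians off the axis. A picture is of the moment at which its call begins: read the wrist's pose just before it. camera_params takes no time and is no camera call; for the wrist camera it gives the pose at the moment of the call.
- manip.finish_job(): hands the job in; it is judged then, once.
The state is a dict: "time": time; "qpos": joint angles; "joint_vel": joint speeds; "effort": joint torques, N m; "ee_pos": TCP position; "orientation": TCP orientation; "contact_force": force on the tool from outside, world axes, zero at the start; "wrist_torque": the same for the moment, N m; "opening": finger opening in m; "gripper_force": force on a finger pad.
Only numpy, scipy, OpenCV 4.12 (cv2) and the standard library are available. Lean on these libraries where they do the work, as an engineer would, in place of code of your own. Each camera call takes 0.05 s, during which the arm holds its last target. There are 200 camera calls.

TASK

Tip the steel weight bars out of the tall narrow holder onto the cabinet top, lay every bar in the open black box, shut its lid, and then knock the sprung latch pin on the lid's side fully home with the mallet - drive the pin with the mallet only, not with the gripper. Finish with the empty holder standing upright on the cabinet top and the mallet back on its cork mat, and leave the other gym things where they are.

Things in the scene. Friction and masses are not known exactly. Their poses are not given: they have to be found in the camera images.
- holder: Loose grey square tube, open top, 56 x 56 mm outside, 190 tall, 46 x 46 inside, floor 6 mm, 0.28 kg. Starts upright, two to four bars standing in it 89 mm below the rim, too deep for a gripper. Slippery inside: bars slide out once its mouth points some 20 degrees below level. Origin: centre of the underside; z runs to the mouth, x and y are normal to its sides.
- holder_mouth (a point): Centre of the holder's mouth, at the rim, 190 mm along its z from the underside.
- bar1: Hollow steel vest-weight bar, 18 x 18 x 95 mm with square section, about 0.13 kg, loose; may be absent. Origin: the middle of the bar; z runs along its 95 mm length.
- bar2: Hollow steel vest-weight bar, 18 x 18 x 95 mm with square section, about 0.13 kg, loose; may be absent. Origin: the middle of the bar; z runs along its 95 mm length.
- bar3: Hollow steel vest-weight bar, 18 x 18 x 95 mm with square section, about 0.13 kg, loose; may be absent. Origin: the middle of the bar; z runs along its 95 mm length.
- bar4: Hollow steel vest-weight bar, 18 x 18 x 95 mm with square section, about 0.13 kg, loose; may be absent. Origin: the middle of the bar; z runs along its 95 mm length.
- case: Black plastic storage box, fixed to the top (it does not shift): 170 mm (x) x 250 mm (y) x 55 mm high, walls and floor 5 mm, with a latch block 34 mm wide and 51 mm high on its -y side. Origin: centre of the underside; the lid is hinged along its +x upper edge, its front faces -x.
- lid (a joint): Flat black lid of the box, 182 x 250 x 8 mm. Opening angle in rad: 0 shut, 1.9 wide open; starts open at 1.6 to 1.85. Stiff hinge: it stays at any angle until pushed (1 to 4 N at its free edge) and must be pressed down fully shut.
- lid_hinge (a point): Middle of the lid's hinge line, 85 mm from the box centre along the box's x and 55.5 mm above the cabinet top; the lid's underside runs from here.
- lid_front (a point): Point on the lid's outer face, 170 mm from the hinge, at the middle of the edge (12 mm short of its free edge); when shut it is 63.5 mm above the cabinet top.
- pin (a joint): Steel latch pin in a boss on the lid's -y side, its axis square to the lid, 110 mm from the hinge line and 143 mm to the -y side of the lid's middle. The joint is how far it is driven in, m: 0 fully up, 0.020 home. It needs about 8 N, has a light spring, and stays wherever it is driven by stiff friction.
- pin_top (a point): Centre of the pin's flat round head, 30 mm across. It stands 26 mm above the boss (which is 20 mm thick, its top 12 mm above the lid's face) when up, and 6 mm when home; with the lid shut it is 101.5 mm above the cabinet top when up and 81.5 mm when home.
- mallet: Mallet, 0.3 kg, standing on one face of its head: black rubber head, an upright cylinder 50 mm across and 64 tall, with a level wooden handle 22 mm wide and 24 high, its centre line 32 mm above the head's underside, reaching out to 123 mm from the head's axis along -x. Origin: centre of the head's underside (the striking face); z up through the head.
- mallet_grip (a point): Point on the handle's centre line, 55 mm from the head's axis (-x) and 32 mm above the striking face; a good place to grip from above, across y.
- mat: Cork mat, 240 (x) x 170 (y) x 3 mm, fixed to the top; the mallet starts on it and belongs on it. Origin: centre of the underside.
- yoga_block: wooden yoga block 220 x 120 x 80 mm; loose, part of the surroundings, to be left where it is. Origin: centre of its underside.
- plate_a: steel fractional plate, 110 mm across; loose, part of the surroundings, to be left where it is. Origin: centre of its underside.
- plate_b: steel fractional plate, 90 mm across; loose, part of the surroundings, to be left where it is. Origin: centre of its underside.
- grip_ring: green silicone grip ring, 72 mm across; loose, part of the surroundings, to be left where it is. Origin: centre of its underside.
- dumbbell: small aluminium dumbbell, 165 mm long; loose, part of the surroundings, to be left where it is. Origin: centre of its underside.
- chalk_jar: white jar, 70 mm across; loose, part of the surroundings, to be left where it is. Origin: centre of its underside.

How it is judged:
By the outcome, as a careful person would: the job done as asked, in the order asked, and still so for the second after the job is handed in, with the robot touching nothing.
Of bar1, bar2, bar3, bar4 only 2 to 4 are there at a start; the rules pass over those that are not, and their reading is None.
At some moment in a run one of mallet, bar1, bar2, bar3, bar4 may be knocked a few centimetres aside while the robot is not near it.
It also fails if it takes over 208 s, if anything falls off the work surface, if the arm or the gripper's body presses on something with over 40 N, if the wrist force passes 120 N, or if a joint passes its speed limit or range.

## Working session

There is one attempt and no reset: what is moved stays moved. The work goes in short steps, Python scripts to look and compute and a tool call to move; the robot and the scene stay as the last step left them, time stands still between calls to the robot, and variables do not carry over. Pictures are saved under pics/ and viewed, at most 14 in all, crops included, and the job is handed in when it is done.

Besides the shell and the picture viewer there is one more tool, called after "Emit:" by a JSON object that holds its "fn" and its "kwargs", one argument or row to a line. step_arm: Moves the arm, as the interface text tells. Its arguments: {"type":"object","properties":{"plan":{"type":"array","items":{"type":"object","properties":{"jaw":{"type":"number"},"delta_pos":{"type":"array","items":{"type":"number"}},"yaw":{"type":"number"}}}}},"required":["plan"]}

```bash
mkdir -p pics
cat > h.py <<'E'
from plant import manip
import numpy as np, cv2, json
def cam(n):
    p=manip.camera_params(n); return np.array(p["mtx"],float),cv2.Rodrigues(np.array(p["rvec"],float))[0],np.array(p["tvec"],float).ravel()
def ray(n,uv,c=None):
    K,R,t=c or cam(n); x=(uv[0]-K[0,2])/K[0,0]; y=(uv[1]-K[1,2])/K[1,1]
    if n=="wrist":
        r=np.hypot(x,y); s=np.sin(r)/max(r,1e-9); d=np.array([x*s,y*s,np.cos(r)])
    else: d=np.array([x,y,1.])
    return -R.T@t, R.T@d
def onz(n,uv,z,c=None):
    o,d=ray(n,uv,c); return o+d*(z-o[2])/d[2]
def proj(n,P,c=None):
    K,R,t=c or cam(n); q=R@np.asarray(P,float)+t
    if n=="wrist":
        th=np.arctan2(np.hypot(q[0],q[1]),q[2]); f=th/max(np.hypot(q[0],q[1]),1e-9); return np.array([K[0,0]*q[0]*f+K[0,2],K[1,1]*q[1]*f+K[1,2]])
    return np.array([K[0,0]*q[0]/q[2]+K[0,2],K[1,1]*q[1]/q[2]+K[1,2]])
def tri(n1,uv1,n2,uv2):
    o1,d1=ray(n1,uv1);o2,d2=ray(n2,uv2);A=np.array([d1,-d2]).T
    s=np.linalg.lstsq(A,o2-o1,rcond=None)[0]; a=o1+s[0]*d1;b=o2+s[1]*d2; return (a+b)/2,np.linalg.norm(a-b)
def snap(n,f,x0=0,y0=0,x1=512,y1=384,k=1.5):
    im=manip.capture(n); cv2.imwrite(f"pics/{f}_raw.png",im[:,:,::-1]); c=im[y0:y1,x0:x1,::-1]
    cv2.imwrite(f"pics/{f}.png",cv2.resize(c,None,fx=k,fy=k,interpolation=cv2.INTER_CUBIC)); return im
def st():
    s=manip.sense(); print("t",round(s["time"],2),"ee",np.round(s["ee_pos"],4),"rv",np.round(s["orientation"],3),"F",np.round(s["contact_force"],1),"op",round(s["opening"],4),"gf",np.round(s["gripper_force"],1)); 
    R=cv2.Rodrigues(np.array(s["orientation"],float))[0]; print("toolx",np.round(R[:,0],3),"tooly",np.round(R[:,1],3)); return s,R
E
python3 - <<'E'
from h import *
st()
for n in("scene","top"):
    snap(n,n+"0",k=1.56); K,R,t=cam(n); print(n,np.round(-R.T@t,3),K[0,0],np.round(R[2],2))
K,R,t=cam("wrist");print(np.round(-R.T@t,3),K)
E
```

```text
t 0.0 ee [ 0.1605 -0.6038  0.2251] rv [-3.114 -0.407  0.   ] F [-0.1  0.1  0.1] op 0.0948 gf 0.0
toolx [0.966 0.257 0.   ] tooly [ 0.257 -0.966 -0.001]
scene [ 0.831 -0.524  1.077] 362.46488057738975 [-0.27  0.44 -0.86]
top [ 0.414 -0.043  1.293] 418.4170180286234 [ 0.12  0.01 -0.99]
[ 0.232 -0.585  0.384] [[297.31863964   0.         260.4767821 ]
 [  0.         297.31863964 192.00250783]
 [  0.           0.           1.        ]]
```

View pics/scene0.png

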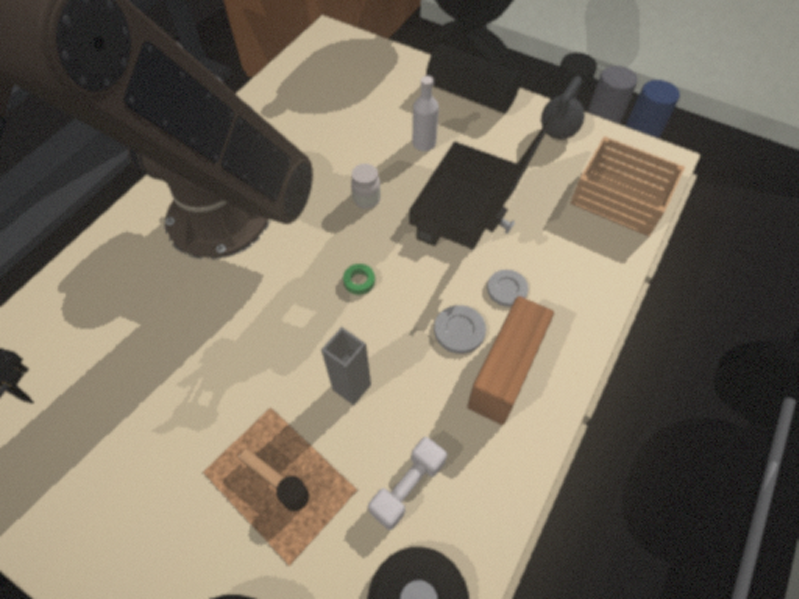

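View pics/top0.png

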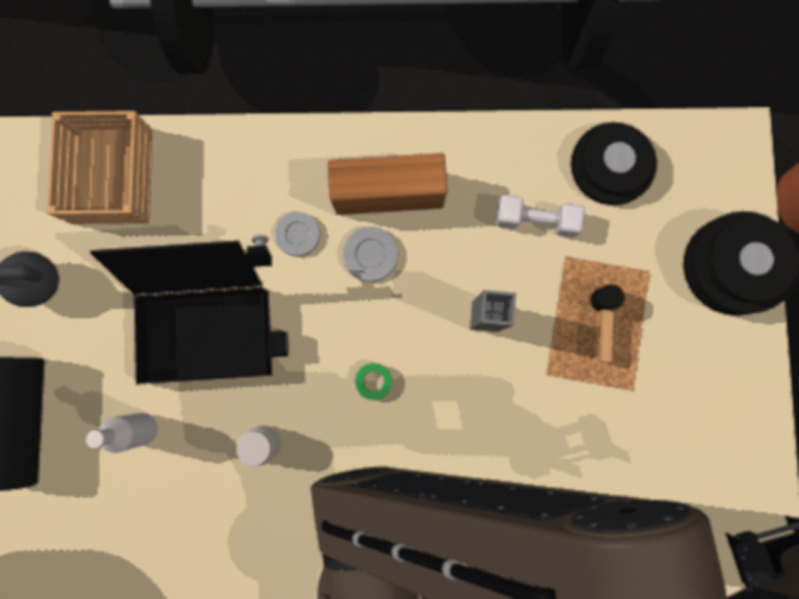

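Run:
```python
from h import *
s=1/1.5625
c=cam("top")
P=lambda u,v,z:np.round(onz("top",(u*s,v*s),z,c),3)
print("pp",c[0][:2,2]*1.5625)
for nm,u,v,z in [("mat",567,257,.003),("mat",650,271,.003),("mat",633,390,.003),("mat",547,375,.003),("head",607,298,.064),("handle end",605,358,.044),
 ("box hinge L",134,291,.055),("box hinge R",268,288,.055),("box front L",137,383,.055),("box front R",272,375,.055),("latch",288,345,.051),
 ("lidfreeL",92,251,.22),("lidfreeR",240,242,.22),("pin",259,240,.18),
 ("ring",374,381,.0),("platea",371,254,0),("plateb",298,234,0),("block",330,213,.0),("block",445,206,0),("db",511,212,0.02),("db",571,220,.02),("jar",256,446,.08),("edge R",768,108,0),("edge R2",797,515,0),("edgeL",0,117,0)]: print(nm,P(u,v,z))
im=cv2.imread("pics/top0_raw.png"); crop=im[170:260,295:425]; cv2.imwrite("pics/c1.png",cv2.resize(crop,None,fx=6,fy=6,interpolation=cv2.INTER_CUBIC))
h=cv2.imread("pics/scene0_raw.png")[200:265,195:250];
```

```text
pp [395.69937208 296.33884288]
mat [ 0.64  -0.372  0.003]
mat [ 0.61  -0.535  0.003]
mat [ 0.377 -0.49   0.003]
mat [ 0.407 -0.324  0.003]
head [ 0.55  -0.428  0.064]
handle end [ 0.438 -0.426  0.044]
box hinge L [0.573 0.472 0.055]
box hinge R [0.577 0.214 0.055]
box front L [0.398 0.459 0.055]
box front R [0.411 0.204 0.055]
latch [0.468 0.175 0.051]
lidfreeL [0.62  0.476 0.22 ]
lidfreeR [0.633 0.228 0.22 ]
pin [0.644 0.205 0.18 ]
ring [0.398 0.015 0.   ]
platea [0.651 0.02  0.   ]
plateb [0.693 0.167 0.   ]
block [0.736 0.102 0.   ]
block [ 0.748 -0.131  0.   ]
db [ 0.729 -0.26   0.02 ]
db [ 0.711 -0.378  0.02 ]
jar [0.283 0.227 0.08 ]
edge R [ 0.946 -0.794  0.   ]
edge R2 [ 0.139 -0.79   0.   ]
edgeL [0.946 0.788 0.   ]
```

View pics/c1.png

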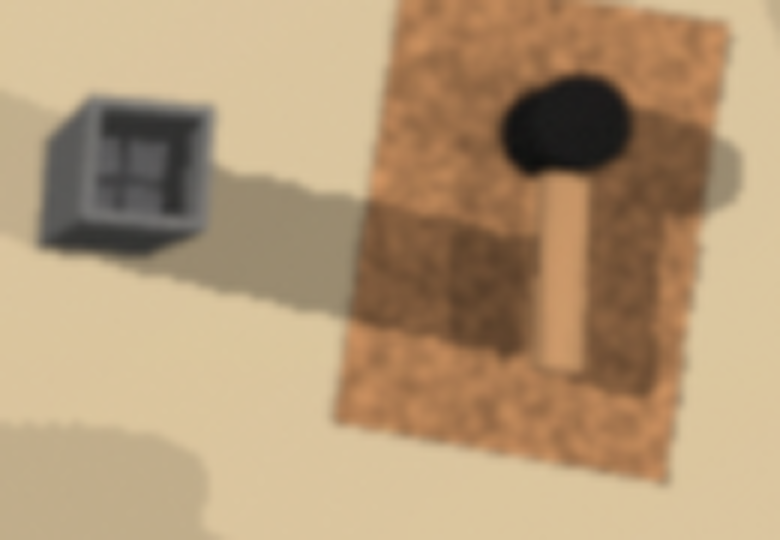

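Run:
```python
from h import *
c=cam("top")
q=[onz("top",(295+u/6,170+v/6),.19,c) for u,v in [(93,96),(215,105),(208,232),(82,225)]]
print(np.round(q,3),np.round(np.mean(q,0),4)); q=np.array(q)
for i in range(4): d=q[(i+1)%4]-q[i]; print(np.linalg.norm(d).round(4),np.degrees(np.arctan2(d[1],d[0])).round(1))
b=[onz("top",(295+u/6,170+v/6),0,c) for u,v in [(43,247),(45,150)]];print(np.round(b,3))
for u,v in [(566,120),(562,370),(563,175)]: print(np.round(onz("top",(295+u/6,170+v/6),.044,c),3))
print(np.round(onz("top",(295+580/6,170+120/6),.067,c),3))
K,R,t=c;print(np.round(R,3))
from plant import manip
s=manip.sense();print(np.round(s["qpos"],3))
```

```text
[[ 0.551 -0.183  0.19 ]
 [ 0.547 -0.237  0.19 ]
 [ 0.49  -0.232  0.19 ]
 [ 0.494 -0.177  0.19 ]] [ 0.5205 -0.2075  0.19  ]
0.0539 -94.8
0.0563 175.2
0.0553 86.3
0.0574 -6.2
[[ 0.496 -0.18   0.   ]
 [ 0.547 -0.182  0.   ]]
[ 0.555 -0.437  0.044]
[ 0.431 -0.43   0.044]
[ 0.527 -0.435  0.044]
[ 0.552 -0.437  0.067]
[[-0.008 -1.    -0.012]
 [-0.993  0.009 -0.115]
 [ 0.115  0.011 -0.993]]
[-1.417  0.491  1.559 -0.     1.092 -0.106]
```

Emit:
{"fn": "step_arm", "kwargs": {
  "plan": [
    {"jaw":0,"delta_pos":[0.45,-0.29,-0.025],"yaw":-1.22},
    {"jaw":0,"delta_pos":[0.45,-0.29,-0.025],"yaw":-1.22},
    {"jaw":0,"delta_pos":[0.45,-0.29,-0.025],"yaw":-1.22},
    {"jaw":0,"delta_pos":[0.45,-0.29,-0.025],"yaw":-1.22},
    {"jaw":0,"delta_pos":[0.45,-0.29,-0.025],"yaw":-1.22},
    {"jaw":0,"delta_pos":[0.45,-0.29,-0.025],"yaw":-1.22},
    {"jaw":0,"delta_pos":[0.45,-0.29,-0.025],"yaw":-1.22},
    {"jaw":0,"delta_pos":[0.45,-0.29,-0.025],"yaw":-1.22},
    {"jaw":0,"delta_pos":[0.45,-0.29,-0.025],"yaw":-1.22},
    {"jaw":0,"delta_pos":[0.45,-0.29,-0.025],"yaw":-1.22},
    {"jaw":0,"delta_pos":[0.45,-0.29,-0.025],"yaw":-1.22},
    {"jaw":0,"delta_pos":[0.45,-0.29,-0.025],"yaw":-1.22},
    {"jaw":0,"delta_pos":[0.45,-0.29,-0.025],"yaw":-1.22}
  ]
}}

```text
time: 1.72
ee_pos: [0.5205, -0.2089, 0.2507]
orientation: [2.322, 2.116, -0.0]
contact_force: [0.1, -0.1, -0.1]
opening: 0.0948
gripper_force: 0.0
```

Run:
```python
from h import *
st()
snap("wrist","w1",k=1.4)
for P in [(0.551,-.183,.19),(0.547,-.237,.19),(.49,-.232,.19),(.494,-.177,.19)]: print(np.round(proj("wrist",P)*1.4))
```

```text
t 1.73 ee [ 0.5205 -0.2089  0.2507] rv [ 2.322  2.116 -0.   ] F [ 0.1 -0.1 -0.1] op 0.0948 gf 0.0
toolx [ 0.092  0.996 -0.   ] tooly [ 0.996 -0.092 -0.   ]
[414. 243.]
[413. 335.]
[314. 335.]
[309. 242.]
```

View pics/w1.png

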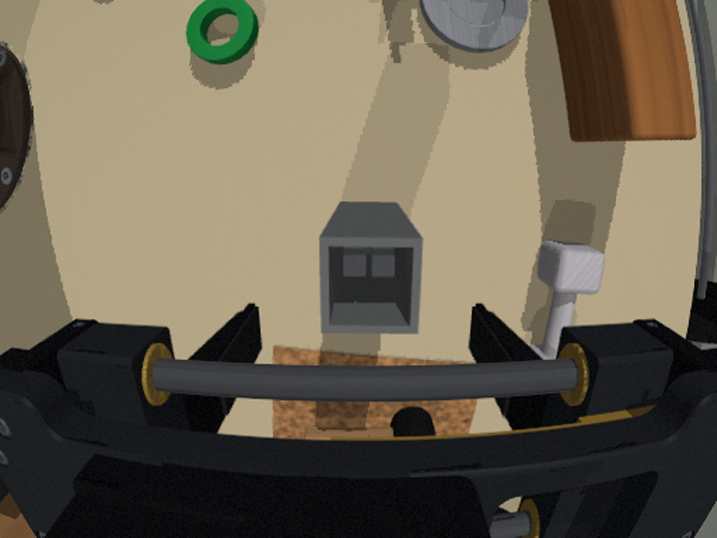

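Emit:
{"fn": "step_arm", "kwargs": {
  "plan": [
    {"jaw":0,"delta_pos":[0,0.003,0.05],"yaw":0},
    {"jaw":0,"delta_pos":[0,0.003,0.108],"yaw":0},
    {"jaw":0,"delta_pos":[0,0.003,0.108],"yaw":0},
    {"jaw":1,"delta_pos":[0,0.003,0.108],"yaw":0},
    {"jaw":1,"delta_pos":[0,0.003,0.108],"yaw":0},
    {"jaw":1,"delta_pos":[0,0.003,0.108],"yaw":0},
    {"jaw":1,"delta_pos":[0,0.003,0.108],"yaw":0},
    {"jaw":1,"delta_pos":[0,0.003,0.108],"yaw":0},
    {"jaw":1,"delta_pos":[0,0.003,0.108],"yaw":0}
  ]
}}

```text
time: 2.9
ee_pos: [0.5239, -0.2085, 0.1432]
orientation: [2.32, 2.118, -0.0]
contact_force: [-3.2, 0.4, 6.1]
opening: 0.0558
gripper_force: 29.9
```

Emit:
{"fn": "step_arm", "kwargs": {
  "plan": [
    {"jaw":1,"delta_pos":[0.02,0,-0.001],"yaw":0},
    {"jaw":1,"delta_pos":[0.04,0,-0.002],"yaw":0},
    {"jaw":1,"delta_pos":[0.06,0,0.001],"yaw":0},
    {"jaw":1,"delta_pos":[0.079,0,0.006],"yaw":0},
    {"jaw":1,"delta_pos":[0.097,0,0.014],"yaw":0},
    {"jaw":1,"delta_pos":[0.114,0,0.024],"yaw":0},
    {"jaw":1,"delta_pos":[0.114,0,0.024],"yaw":0}
  ]
}}

```text
time: 3.78
ee_pos: [0.5346, -0.0925, 0.1192]
orientation: [-2.319, -2.118, -0.003]
contact_force: [-0.1, 12.6, 10.5]
opening: 0.0559
gripper_force: 30.0
```

Run:
```python
from h import *
st()
a=snap("top","t1")[150:300,180:400];b=snap("wrist","w2")
a=cv2.resize(a,None,fx=2,fy=2);b=cv2.resize(b,(400,300))
cv2.imwrite("pics/m1.png",np.hstack([cv2.resize(a,(440,300)),b])[:,:,::-1][:, :800])
```

```text
t 3.77 ee [ 0.5346 -0.0925  0.1192] rv [-2.319 -2.118 -0.003] F [-0.1 12.6 10.5] op 0.0559 gf 30.0
toolx [0.09  0.996 0.002] tooly [ 0.996 -0.09   0.001]
```

View pics/m1.png

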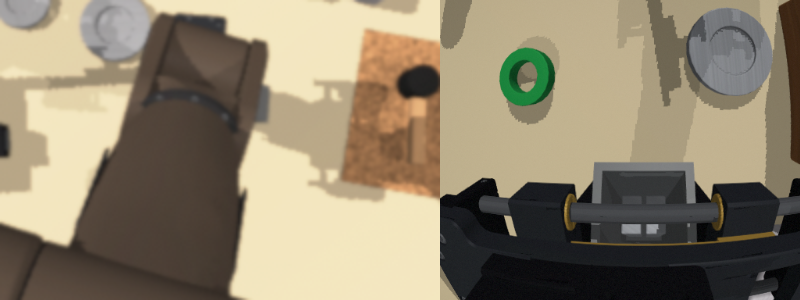

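Emit:
{"fn": "step_arm", "kwargs": {
  "plan": [
    {"jaw":1,"delta_pos":[0.015,0,0.013],"yaw":0},
    {"jaw":1,"delta_pos":[0.03,0,0.027],"yaw":0},
    {"jaw":1,"delta_pos":[0.042,0,0.043],"yaw":0},
    {"jaw":1,"delta_pos":[0.051,0,0.06],"yaw":0},
    {"jaw":1,"delta_pos":[0.058,0,0.078],"yaw":0},
    {"jaw":1,"delta_pos":[0.063,0,0.096],"yaw":0},
    {"jaw":1,"delta_pos":[0.063,0,0.096],"yaw":0}
  ]
}}

```text
time: 4.75
ee_pos: [0.5397, -0.0309, 0.0213]
orientation: [-2.318, -2.118, 0.001]
contact_force: [0.2, 0.7, -7.2]
opening: 0.0559
gripper_force: 30.0
```

Emit:
{"fn": "step_arm", "kwargs": {
  "plan": [
    {"jaw":0,"delta_pos":[0,0,0],"yaw":0},
    {"jaw":0,"delta_pos":[0,0,0],"yaw":0},
    {"jaw":0,"delta_pos":[0,0,0],"yaw":0},
    {"jaw":0,"delta_pos":[0,0,-0.05],"yaw":0},
    {"jaw":0,"delta_pos":[0,0,-0.1],"yaw":0},
    {"jaw":0,"delta_pos":[-0.06,0,-0.1],"yaw":0},
    {"jaw":0,"delta_pos":[-0.12,0,-0.1],"yaw":0},
    {"jaw":0,"delta_pos":[-0.17,0,-0.1],"yaw":0},
    {"jaw":0,"delta_pos":[-0.17,0,-0.1],"yaw":0}
  ]
}}

```text
time: 5.88
ee_pos: [0.5242, -0.2046, 0.1228]
orientation: [2.324, 2.112, 0.0]
contact_force: [-0.2, 0.3, -0.7]
opening: 0.0948
gripper_force: 0.0
```

Run:
```python
from h import *
st()
snap("wrist","w3",k=1.4)
```

```text
t 5.88 ee [ 0.5242 -0.2046  0.1228] rv [2.324 2.112 0.   ] F [-0.2  0.3 -0.7] op 0.0948 gf 0.0
toolx [ 0.095  0.995 -0.001] tooly [ 0.995 -0.095  0.001]
```

View pics/w3.png

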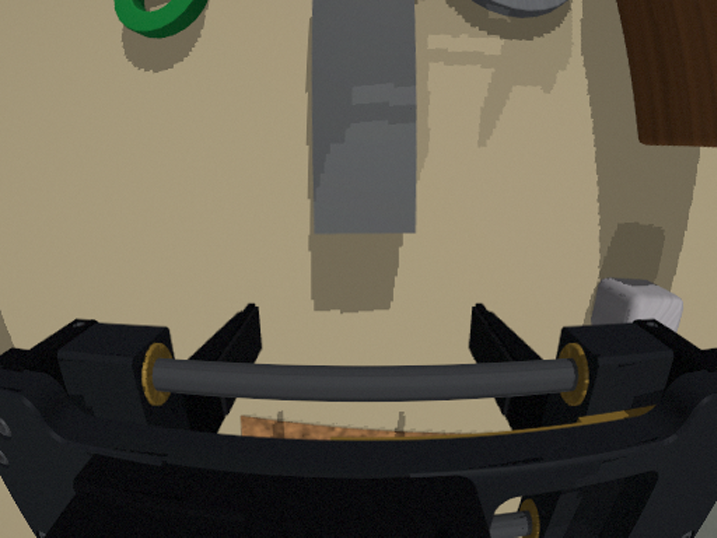

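Run:
```python
from h import *
for u,v in [(314,233),(416,233),(312,0),(416,60)]: print(np.round(onz("wrist",(u/1.4,v/1.4),.056),3))
for P in [(.524,-.2046,.056),(.524,-.155,.056)]: print(proj("wrist",P)*1.4)
```

```text
[ 0.5   -0.167  0.056]
[ 0.557 -0.173  0.056]
[ 0.512 -0.036  0.056]
[ 0.565 -0.077  0.056]
[362.87383102 292.93165224]
[354.29821778 206.52702706]
```

Emit:
{"fn": "step_arm", "kwargs": {
  "plan": [
    {"jaw":0,"delta_pos":[0.06,0.002,0],"yaw":0},
    {"jaw":0,"delta_pos":[0.06,0.002,0.05],"yaw":0},
    {"jaw":0,"delta_pos":[0.06,0.002,0.102],"yaw":0},
    {"jaw":0,"delta_pos":[0.06,0.002,0.102],"yaw":0},
    {"jaw":1,"delta_pos":[0.06,0.002,0.102],"yaw":0},
    {"jaw":1,"delta_pos":[0.06,0.002,0.102],"yaw":0},
    {"jaw":1,"delta_pos":[0.06,0.002,0.102],"yaw":0},
    {"jaw":1,"delta_pos":[0.06,0.002,0.102],"yaw":0},
    {"jaw":1,"delta_pos":[0.06,0.002,0.102],"yaw":0},
    {"jaw":1,"delta_pos":[0.06,0.002,0.102],"yaw":0}
  ]
}}

```text
time: 7.18
ee_pos: [0.531, -0.1419, 0.0211]
orientation: [-2.318, -2.118, 0.002]
contact_force: [-6.4, -0.6, 8.6]
opening: 0.0559
gripper_force: 30.0
```

Emit:
{"fn": "step_arm", "kwargs": {
  "plan": [
    {"jaw":1,"delta_pos":[0.003,0,-0.014],"yaw":0},
    {"jaw":1,"delta_pos":[0.007,0,-0.028],"yaw":0},
    {"jaw":1,"delta_pos":[0.013,0,-0.042],"yaw":0},
    {"jaw":1,"delta_pos":[0.02,0,-0.055],"yaw":0},
    {"jaw":1,"delta_pos":[0.028,0,-0.067],"yaw":0},
    {"jaw":1,"delta_pos":[0.036,0,-0.079],"yaw":0},
    {"jaw":1,"delta_pos":[0.036,0,-0.079],"yaw":0},
    {"jaw":1,"delta_pos":[0.036,0,-0.079],"yaw":0}
  ]
}}

```text
time: 8.18
ee_pos: [0.5352, -0.106, 0.0994]
orientation: [-2.32, -2.118, 0.0]
contact_force: [-0.7, -1.0, -8.1]
opening: 0.0559
gripper_force: 30.0
```

Run:
```python
from h import *
st()
b=snap("wrist","w4");a=snap("scene","s4")[120:320,130:330]
cv2.imwrite("pics/m4.png",np.hstack([cv2.resize(a,(300,300)),cv2.resize(b,(400,300))])[:,:,::-1])
```

```text
t 8.18 ee [ 0.5352 -0.106   0.0994] rv [-2.32  -2.118  0.   ] F [-0.7 -1.  -8.1] op 0.0559 gf 30.0
toolx [ 0.091  0.996 -0.   ] tooly [ 0.996 -0.091 -0.   ]
```

View pics/m4.png

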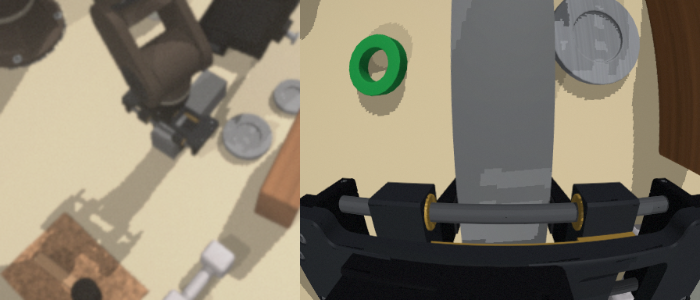

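Emit:
{"fn": "step_arm", "kwargs": {
  "plan": [
    {"jaw":1,"delta_pos":[0,0,-0.06],"yaw":0},
    {"jaw":1,"delta_pos":[0,0,-0.095],"yaw":0},
    {"jaw":1,"delta_pos":[0,0,-0.115],"yaw":0},
    {"jaw":1,"delta_pos":[0,0,-0.12],"yaw":0},
    {"jaw":1,"delta_pos":[0,0,-0.11],"yaw":0},
    {"jaw":1,"delta_pos":[0,0,-0.085],"yaw":0},
    {"jaw":1,"delta_pos":[0,0,-0.045],"yaw":0},
    {"jaw":1,"delta_pos":[0,0,0.015],"yaw":0},
    {"jaw":1,"delta_pos":[0,0,-0.045],"yaw":0},
    {"jaw":1,"delta_pos":[0,0,-0.08],"yaw":0},
    {"jaw":1,"delta_pos":[0,0,-0.1],"yaw":0},
    {"jaw":1,"delta_pos":[0,0,-0.1],"yaw":0}
  ]
}}

```text
time: 9.78
ee_pos: [0.5353, -0.1061, 0.1988]
orientation: [-2.32, -2.118, 0.0]
contact_force: [0.6, -0.3, -9.2]
opening: 0.0555
gripper_force: 30.0
```

Run:
```python
from h import *
s,R=st();print(np.round(s["wrist_torque"],3))
b=snap("wrist","w5");a=snap("scene","s5")[100:300,130:330]
cv2.imwrite("pics/m5.png",np.hstack([cv2.resize(a,(300,300)),cv2.resize(b,(400,300))])[:,:,::-1])
```

```text
t 9.78 ee [ 0.5353 -0.1061  0.1988] rv [-2.32  -2.118  0.   ] F [ 0.6 -0.3 -9.2] op 0.0555 gf 30.0
toolx [ 0.091  0.996 -0.   ] tooly [ 0.996 -0.091 -0.   ]
[-0.332 -0.108 -0.008]
```

View pics/m5.png

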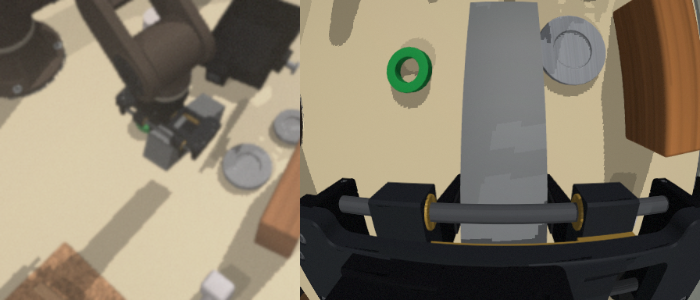

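Run:
```python
from h import *
im=cv2.imread("pics/w5_raw.png").astype(int)
# fit the mouth's top edge: columns where holder at row 8, 60
for v in (6,40,80,120,150):
    g=im[v]; print(v,[int(i) for i in np.where(np.abs(np.diff(g.sum(1)))>60)[0] if 180<i<340])
def at(l,r,v):
    o,a=ray("wrist",(l,v));_,b=ray("wrist",(r,v));a/=np.linalg.norm(a);b/=np.linalg.norm(b)
    d=.056/np.linalg.norm(a-b); return np.round(o+d*(a+b)/2,3)
for l,r,v in ((219,304,5),(206,315,150)): print(at(l,r,v))
```

```text
6 [216, 217, 303]
40 [213, 307, 319]
80 [210]
120 [207, 208, 312, 328]
150 [206, 313, 314]
[0.55  0.042 0.163]
[ 0.541 -0.051  0.207]
```

Emit:
{"fn": "step_arm", "kwargs": {
  "plan": [
    {"jaw":1,"delta_pos":[0,0,0.01],"yaw":0},
    {"jaw":1,"delta_pos":[0,0,0.03],"yaw":0},
    {"jaw":1,"delta_pos":[0,0,0.09],"yaw":0},
    {"jaw":1,"delta_pos":[0,0,0.03],"yaw":0},
    {"jaw":1,"delta_pos":[0,0,-0.005],"yaw":0},
    {"jaw":1,"delta_pos":[0,0,-0.015],"yaw":0},
    {"jaw":1,"delta_pos":[0,0,0.0],"yaw":0},
    {"jaw":1,"delta_pos":[0,0,0.03],"yaw":0},
    {"jaw":1,"delta_pos":[0,0,0.085],"yaw":0},
    {"jaw":1,"delta_pos":[0,0,0.03],"yaw":0},
    {"jaw":1,"delta_pos":[0,0,0.0],"yaw":0},
    {"jaw":1,"delta_pos":[0,0,0.0],"yaw":0}
  ]
}}

```text
time: 11.38
ee_pos: [0.5353, -0.106, 0.1988]
orientation: [2.32, 2.117, 0.001]
contact_force: [0.3, 0.0, -3.2]
opening: 0.0555
gripper_force: 30.0
```

Run:
```python
from h import *
s,R=st();print(np.round(s["wrist_torque"],3))
b=snap("wrist","w6");a=snap("scene","s6")[100:300,130:330]
cv2.imwrite("pics/m6.png",np.hstack([cv2.resize(a,(300,300)),cv2.resize(b,(400,300))])[:,:,::-1])
```

```text
t 11.38 ee [ 0.5353 -0.106   0.1988] rv [2.320e+00 2.117e+00 1.000e-03] F [ 0.3  0.  -3.2] op 0.0555 gf 30.0
toolx [ 0.091  0.996 -0.   ] tooly [ 0.996 -0.091  0.001]
[-0.032 -0.127 -0.059]
```

View pics/m6.png

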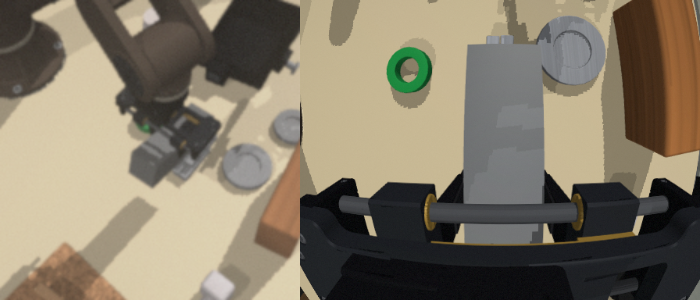

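Emit:
{"fn": "step_arm", "kwargs": {
  "plan": [
    {"jaw":1,"delta_pos":[-0.05,0,0],"yaw":0},
    {"jaw":1,"delta_pos":[-0.1,0,0],"yaw":0},
    {"jaw":1,"delta_pos":[-0.12,0,0.04],"yaw":0},
    {"jaw":1,"delta_pos":[-0.125,0,0.065],"yaw":0},
    {"jaw":1,"delta_pos":[-0.135,0,0.085],"yaw":0},
    {"jaw":1,"delta_pos":[-0.145,0,0.105],"yaw":0},
    {"jaw":1,"delta_pos":[-0.155,0,0.125],"yaw":0},
    {"jaw":1,"delta_pos":[-0.165,0,0.145],"yaw":0},
    {"jaw":1,"delta_pos":[-0.172,0,0.16],"yaw":0},
    {"jaw":1,"delta_pos":[-0.18,0,0.176],"yaw":0},
    {"jaw":1,"delta_pos":[-0.18,0,0.176],"yaw":0}
  ]
}}

```text
time: 12.85
ee_pos: [0.5187, -0.2861, 0.0239]
orientation: [2.319, 2.118, -0.001]
contact_force: [-5.3, -4.7, 11.1]
opening: 0.0559
gripper_force: 30.0
```

Emit:
{"fn": "step_arm", "kwargs": {
  "plan": [
    {"jaw":0,"delta_pos":[0,0,0],"yaw":0},
    {"jaw":0,"delta_pos":[0,0,0],"yaw":0},
    {"jaw":0,"delta_pos":[0,0,0],"yaw":0},
    {"jaw":0,"delta_pos":[0,0,-0.06],"yaw":0},
    {"jaw":0,"delta_pos":[0,0,-0.11],"yaw":0},
    {"jaw":0,"delta_pos":[0,0,-0.11],"yaw":0}
  ]
}}

```text
time: 13.6
ee_pos: [0.5203, -0.286, 0.1371]
orientation: [2.315, 2.114, 0.002]
contact_force: [0.2, -0.3, -0.4]
opening: 0.0948
gripper_force: 0.0
```

Run:
```python
from h import *
st()
a=snap("top","t7")[110:310,150:400]
b=snap("wrist","w7")
cv2.imwrite("pics/m7.png",np.vstack([cv2.resize(a,(500,400),interpolation=cv2.INTER_CUBIC),cv2.resize(b[:200],(500,195))])[:,:,::-1])
```

```text
t 13.6 ee [ 0.5203 -0.286   0.1371] rv [2.315e+00 2.114e+00 2.000e-03] F [ 0.2 -0.3 -0.4] op 0.0948 gf 0.0
toolx [ 0.091  0.996 -0.003] tooly [ 0.996 -0.091  0.006]
```

View pics/m7.png

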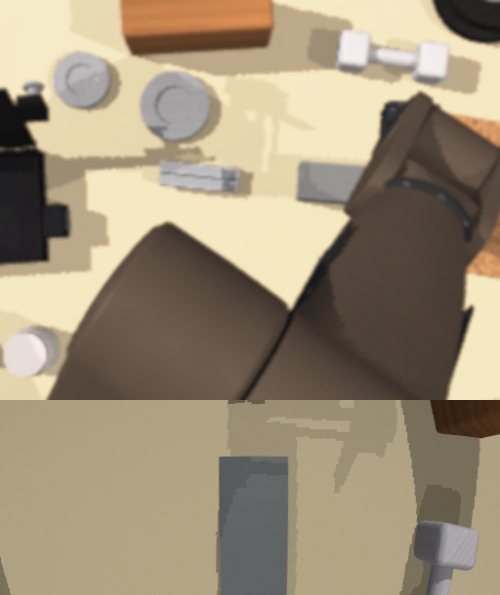

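Run:
```python
from h import *
for u,v in [(224,58),(295,58),(223,150),(295,150)]: print(np.round(onz("wrist",(u,v),.056),3))
for u,v in [(160,160),(240,165),(238,192),(160,180)]: print(np.round(onz("top",(150+u/2,110+v/2),.03),3))
```

```text
[ 0.502 -0.164  0.056]
[ 0.558 -0.169  0.056]
[ 0.494 -0.238  0.056]
[ 0.552 -0.243  0.056]
[0.561 0.041 0.03 ]
[ 0.552 -0.08   0.03 ]
[ 0.511 -0.077  0.03 ]
[0.53  0.041 0.03 ]
```

Emit:
{"fn": "step_arm", "kwargs": {
  "plan": [
    {"jaw":0,"delta_pos":[0.05,0,0],"yaw":0},
    {"jaw":0,"delta_pos":[0.08,0,0.02],"yaw":0},
    {"jaw":0,"delta_pos":[0.08,0,0.07],"yaw":0},
    {"jaw":0,"delta_pos":[0.08,0,0.111],"yaw":0},
    {"jaw":0,"delta_pos":[0.08,0,0.111],"yaw":0},
    {"jaw":1,"delta_pos":[0.08,0,0.111],"yaw":0},
    {"jaw":1,"delta_pos":[0.08,0,0.111],"yaw":0},
    {"jaw":1,"delta_pos":[0.08,0,0.111],"yaw":0},
    {"jaw":1,"delta_pos":[0.08,0,0.111],"yaw":0},
    {"jaw":1,"delta_pos":[0.08,0,0.111],"yaw":0}
  ]
}}

```text
time: 14.95
ee_pos: [0.5264, -0.2057, 0.0231]
orientation: [2.32, 2.117, 0.0]
contact_force: [-2.3, 0.3, 5.5]
opening: 0.056
gripper_force: 30.0
```

Emit:
{"fn": "step_arm", "kwargs": {
  "plan": [
    {"jaw":1,"delta_pos":[0,0,-0.02],"yaw":0},
    {"jaw":1,"delta_pos":[0.01,-0.04,-0.02],"yaw":0},
    {"jaw":1,"delta_pos":[0.05,-0.075,-0.02],"yaw":0},
    {"jaw":1,"delta_pos":[0.09,-0.086,-0.02],"yaw":0},
    {"jaw":1,"delta_pos":[0.118,-0.086,-0.02],"yaw":0},
    {"jaw":1,"delta_pos":[0.118,-0.086,-0.01],"yaw":0},
    {"jaw":1,"delta_pos":[0.118,-0.086,0.001],"yaw":0},
    {"jaw":1,"delta_pos":[0.118,-0.086,0.001],"yaw":0}
  ]
}}

```text
time: 15.95
ee_pos: [0.4513, -0.0811, 0.0207]
orientation: [-2.321, -2.117, 0.001]
contact_force: [-0.5, 0.2, -4.2]
opening: 0.0561
gripper_force: 30.0
```

Emit:
{"fn": "step_arm", "kwargs": {
  "plan": [
    {"jaw":1,"delta_pos":[-0.005,0,-0.019],"yaw":0},
    {"jaw":1,"delta_pos":[-0.012,0,-0.037],"yaw":0},
    {"jaw":1,"delta_pos":[-0.023,0,-0.055],"yaw":0},
    {"jaw":1,"delta_pos":[-0.034,0,-0.07],"yaw":0},
    {"jaw":1,"delta_pos":[-0.048,0,-0.084],"yaw":0},
    {"jaw":1,"delta_pos":[-0.064,0,-0.096],"yaw":0},
    {"jaw":1,"delta_pos":[-0.081,0,-0.106],"yaw":0},
    {"jaw":1,"delta_pos":[-0.099,0,-0.114],"yaw":0},
    {"jaw":1,"delta_pos":[-0.118,0,-0.119],"yaw":0},
    {"jaw":1,"delta_pos":[-0.138,0,-0.122],"yaw":0},
    {"jaw":1,"delta_pos":[-0.158,0,-0.122],"yaw":0},
    {"jaw":1,"delta_pos":[-0.178,0,-0.12],"yaw":0},
    {"jaw":1,"delta_pos":[-0.178,0,-0.12],"yaw":0}
  ]
}}

```text
time: 17.58
ee_pos: [0.4348, -0.259, 0.1411]
orientation: [-2.322, -2.116, 0.0]
contact_force: [-0.3, -0.1, -3.6]
opening: 0.056
gripper_force: 30.0
```

Run:
```python
from h import *
s,R=st();print(np.round(s["wrist_torque"],3))
b=snap("wrist","w8");a=snap("scene","s8")[80:330,100:350]
cv2.imwrite("pics/m8.png",np.hstack([cv2.resize(a,(375,375)),cv2.resize(b,(420,315))[:, :].copy() if 0 else cv2.copyMakeBorder(cv2.resize(b,(420,315)),0,60,0,0,0)])[:,:,::-1])
```

```text
t 17.57 ee [ 0.4348 -0.259   0.1411] rv [-2.322 -2.116  0.   ] F [-0.3 -0.1 -3.6] op 0.056 gf 30.0
toolx [0.092 0.996 0.   ] tooly [ 0.996 -0.092 -0.001]
[ 0.174 -0.1    0.015]
```

View pics/m8.png

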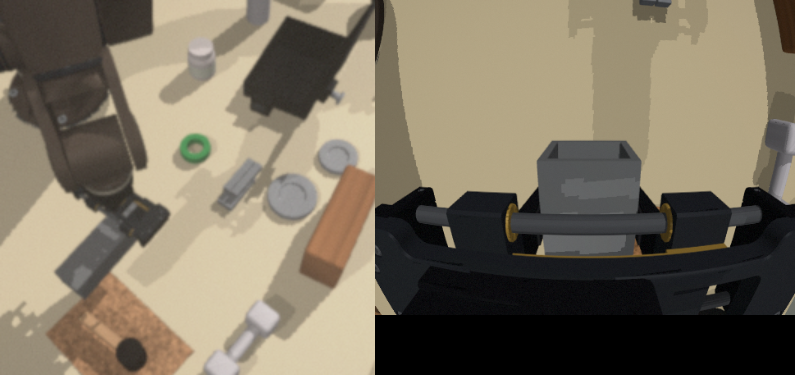

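Emit:
{"fn": "step_arm", "kwargs": {
  "plan": [
    {"jaw":1,"delta_pos":[0.04,0.035,-0.02],"yaw":0},
    {"jaw":1,"delta_pos":[0.076,0.068,-0.015],"yaw":0},
    {"jaw":1,"delta_pos":[0.076,0.068,-0.012],"yaw":0},
    {"jaw":0.44,"delta_pos":[0.076,0.068,-0.012],"yaw":0},
    {"jaw":0.44,"delta_pos":[0.076,0.068,-0.012],"yaw":0}
  ]
}}

```text
time: 18.3
ee_pos: [0.5092, -0.1885, 0.1536]
orientation: [-2.321, -2.117, 0.0]
contact_force: [-0.7, -0.5, -4.0]
opening: 0.0557
gripper_force: 30.0
```

Emit:
{"fn": "step_arm", "kwargs": {
  "plan": [
    {"jaw":0.42,"delta_pos":[0,0,0],"yaw":0},
    {"jaw":0.42,"delta_pos":[0,0,0],"yaw":0}
  ]
}}

```text
time: 18.55
ee_pos: [0.5095, -0.1885, 0.1537]
orientation: [2.321, 2.117, 0.0]
contact_force: [0.1, -0.3, -3.3]
opening: 0.0562
gripper_force: 30.0
```

Run:
```python
from h import *
s,R=st();print(np.round(s["wrist_torque"],3))
```

```text
t 18.55 ee [ 0.5095 -0.1885  0.1537] rv [2.321 2.117 0.   ] F [ 0.1 -0.3 -3.3] op 0.0562 gf 30.0
toolx [ 0.092  0.996 -0.   ] tooly [ 0.996 -0.092  0.   ]
[ 0.177 -0.115 -0.012]
```

Emit:
{"fn": "step_arm", "kwargs": {
  "plan": [
    {"jaw":0.413,"delta_pos":[0,0,0],"yaw":0},
    {"jaw":0.413,"delta_pos":[0,0,0],"yaw":0}
  ]
}}

```text
time: 18.8
ee_pos: [0.5097, -0.1881, 0.1536]
orientation: [2.32, 2.118, -0.0]
contact_force: [0.0, 0.6, -2.7]
opening: 0.0557
gripper_force: 12.9
```

Emit:
{"fn": "step_arm", "kwargs": {
  "plan": [
    {"jaw":0.409,"delta_pos":[0,0,0],"yaw":0},
    {"jaw":0.409,"delta_pos":[0,0,0],"yaw":0}
  ]
}}

```text
time: 19.05
ee_pos: [0.51, -0.1882, 0.1539]
orientation: [2.319, 2.118, 0.0]
contact_force: [0.1, 0.8, -0.2]
opening: 0.0565
gripper_force: 0.0
```

Run:
```python
from h import *
s,R=st();print(np.round(s["wrist_torque"],3))
```

```text
t 19.05 ee [ 0.51   -0.1882  0.1539] rv [2.319 2.118 0.   ] F [ 0.1  0.8 -0.2] op 0.0565 gf 0.0
toolx [ 0.091  0.996 -0.   ] tooly [ 0.996 -0.091  0.001]
[-0.02  -0.113 -0.011]
```

```bash
cat >> h.py <<'E'
def grey(im,lo=60,hi=190):
    m=im.astype(int); return ((m.max(2)-m.min(2)<22)&(m.mean(2)>lo)&(m.mean(2)<hi)).astype(np.uint8)
def asc(im,x0,y0,x1,y1,sx,sy):
    for v in range(y0,y1,sy): print(v,"".join(".:-=+*#%@"[min(8,int(im[v:v+sy,u:u+sx].mean()//29))] if im[v:v+sy,u:u+sx].reshape(-1,3).astype(int).mean(0).ptp()<22 else ("o" if 1 else "") for u in range(x0,x1,sx)))
E
sed -i 's/\.ptp()/.__array__().max()-im[v:v+sy,u:u+sx].reshape(-1,3).astype(int).mean(0).min()/' h.py
python3 - <<'E'
from h import *
im=snap("wrist","w9"); asc(im,100,0,420,300,5,10)
E
```

```text
0 oooooooooooooooooooooooooooooo=+=+=+=+=oooooo--=======+=======++
10 oooooooooooooooooooooooooooooo=+=+-+=+=oooooooo--=============+o
20 oooooooooooooooooooooooooooooo=+=+=+=+=ooooooooo----==+=======oo
30 oooooooooooooooooooooooooooooo=+++-+=++oooooooooooo----==-=ooooo
40 oooooooooooooooooooooooooooooo====---==ooooooooooooooooooooooooo
50 ooooooooooooooooooooooooooooooo==---==+ooooooooooooooooooooooooo
60 ooooooooooooooooooooooooooooooo=-=--==+ooooooooooooooooooooooooo
70 ooooooooooooooooooooooooooooooo=======+ooooooooooooooooooooooooo
80 oooooooooooooooooooooooooooooooooooooooooooooooooooooooooooooooo
90 oooooooooooooooooooooooooooooooooooooooooooooooooooooooooooooooo
100 oooooooooooooooooooooooooooooooooooooooooooooooooooooooooooooooo
110 oooooooooooooooooooooooooooooooooooooooooooooooooooooooooooooooo
120 oooooooooooooooooooooooooooooooooooooooooooooooooooooooooooooooo
130 oooooooooooooooooooooooooooooooooooooooooooooooooooooooooooooooo
140 oooooooooooooooooooooooooooooooooooooooooooooooooooooooooooooooo
150 ooooooooooooooooooooooooo=-==========ooooooooooooooooooooooooooo
160 ooo
[... 258 characters left out ...]
oooooooooo
200 ooooooooooooooooooooooooo============ooooooooooooooooooooooooooo
210 ooooooooooooooooooooooooo============ooooooooooooooooooooooooooo
220 oooooooooooooooooooo-..oo============oooo-.:oooooooooooooooooooo
230 oo--------====ooooo....oo============oooo:...:ooooo===--------=o
240 :.............-oo:.....oo============oooo......-oo.............:
250 ............ooo-.......oo============oooo-......:ooo............
260 ...:::::::.:o-------::--------------------::------:oo.::::::::::
270 ...........oo--------------------------------------oo.::::::::::
280 ............oo::.::::====-------------=====-::::::ooo.::::::::::
290 ............:o......oooooo========--=ooooooo.......:.:::::::::::
```

Run:
```python
from h import *
im=cv2.imread("pics/w9_raw.png").astype(int).sum(2)
g=im[140:165,255]; print(140+np.argmax(np.abs(np.diff(g))))
for v in (160,210): d=np.abs(np.diff(im[v,215:295])); print([215+int(i) for i in np.where(d>70)[0]])
for u,v in [(225,149),(286,149),(225,215),(286,215)]: print(np.round(onz("wrist",(u,v),.056),3))
```

```text
145
[222, 286]
[221, 286]
[ 0.484 -0.143  0.056]
[ 0.537 -0.148  0.056]
[ 0.477 -0.203  0.056]
[ 0.533 -0.208  0.056]
```

Emit:
{"fn": "step_arm", "kwargs": {
  "plan": [
    {"jaw":0,"delta_pos":[0.017,0,0],"yaw":0},
    {"jaw":0,"delta_pos":[0.017,0,0.03],"yaw":0},
    {"jaw":0,"delta_pos":[0.017,0,0.08],"yaw":0},
    {"jaw":0,"delta_pos":[0.017,0,0.132],"yaw":0},
    {"jaw":0,"delta_pos":[0.017,0,0.132],"yaw":0},
    {"jaw":1,"delta_pos":[0.017,0,0.132],"yaw":0},
    {"jaw":1,"delta_pos":[0.017,0,0.132],"yaw":0},
    {"jaw":1,"delta_pos":[0.017,0,0.132],"yaw":0},
    {"jaw":1,"delta_pos":[0.017,0,0.132],"yaw":0},
    {"jaw":1,"delta_pos":[0.017,0,0.132],"yaw":0}
  ]
}}

```text
time: 20.35
ee_pos: [0.5115, -0.1713, 0.0222]
orientation: [2.319, 2.118, 0.0]
contact_force: [-0.6, 0.0, 6.4]
opening: 0.0561
gripper_force: 29.9
```

Emit:
{"fn": "step_arm", "kwargs": {
  "plan": [
    {"jaw":1,"delta_pos":[0,0,-0.04],"yaw":0},
    {"jaw":1,"delta_pos":[0,0,-0.1],"yaw":0},
    {"jaw":1,"delta_pos":[0,0,-0.15],"yaw":0},
    {"jaw":1,"delta_pos":[0,0,-0.15],"yaw":0},
    {"jaw":0.416,"delta_pos":[0,0,-0.15],"yaw":0},
    {"jaw":0.416,"delta_pos":[0,0,-0.15],"yaw":0}
  ]
}}

```text
time: 21.1
ee_pos: [0.5107, -0.1709, 0.17]
orientation: [-2.318, -2.116, 0.002]
contact_force: [-0.0, 0.5, -3.8]
opening: 0.0555
gripper_force: 30.0
```

Emit:
{"fn": "step_arm", "kwargs": {
  "plan": [
    {"jaw":0.416,"delta_pos":[0,0,-0.06],"yaw":0},
    {"jaw":0.416,"delta_pos":[0,0,-0.08],"yaw":0},
    {"jaw":0.416,"delta_pos":[0,0,-0.07],"yaw":0},
    {"jaw":0.416,"delta_pos":[0,0,-0.05],"yaw":0},
    {"jaw":0.416,"delta_pos":[0,0,0],"yaw":0},
    {"jaw":0.416,"delta_pos":[0,0,0],"yaw":0},
    {"jaw":0.416,"delta_pos":[0,0,0],"yaw":0}
  ]
}}

```text
time: 21.98
ee_pos: [0.5115, -0.1712, 0.1716]
orientation: [-2.32, -2.118, 0.001]
contact_force: [0.2, 0.6, -3.3]
opening: 0.0561
gripper_force: 30.0
```

Run:
```python
from h import *
s,R=st();print(np.round(s["wrist_torque"],3))
im=snap("wrist","w10"); asc(im,200,80,320,260,4,8)
```

```text
t 21.98 ee [ 0.5115 -0.1712  0.1716] rv [-2.320e+00 -2.118e+00  1.000e-03] F [ 0.2  0.6 -3.3] op 0.0561 gf 30.0
toolx [0.091 0.996 0.   ] tooly [ 0.996 -0.091 -0.001]
[ 0.239 -0.211 -0.02 ]
80 oooooooooooooo====---=+ooooooo
88 oooooooooooooo====-====ooooooo
96 oooooooooooooooooooooooooooooo
104 oooooooooooooooooooooooooooooo
112 oooooooooooooooooooooooooooooo
120 oooooooooooooooooooooooooooooo
128 oooooooooooooooooooooooooooooo
136 oooooooooooooooooooooooooooooo
144 oooooooooooooooooooooooooooooo
152 oooooooooooooooooooooooooooooo
160 oooooooooooooooooooooooooooooo
168 oooooooooooooooooooooooooooooo
176 oooooooooooooooooooooooooooooo
184 oooooooooooooooooooooooooooooo
192 oooo----------------------=ooo
200 ooo--:------------------:--=oo
208 oo--::------------------::--=o
216 o---::------------------:::--=
224 --------===============----===
232 -------=======================
240 ------------------------------
248 :-----------------------------
256 :-----------------------------
```

Emit:
{"fn": "step_arm", "kwargs": {
  "plan": [
    {"jaw":0.414,"delta_pos":[0,0,0],"yaw":0},
    {"jaw":0.414,"delta_pos":[0,0,-0.06],"yaw":0},
    {"jaw":0.414,"delta_pos":[0,0,-0.085],"yaw":0},
    {"jaw":0.414,"delta_pos":[0,0,-0.08],"yaw":0},
    {"jaw":0.414,"delta_pos":[0,0,-0.055],"yaw":0},
    {"jaw":0.414,"delta_pos":[0,0,0],"yaw":0},
    {"jaw":0.414,"delta_pos":[0,0,0],"yaw":0}
  ]
}}

```text
time: 22.9
ee_pos: [0.5092, -0.1701, 0.168]
orientation: [-2.315, -2.113, 0.005]
contact_force: [-0.3, 0.2, -3.0]
opening: 0.056
gripper_force: 17.9
```

Run:
```python
from h import *
s,R=st();print(np.round(s["wrist_torque"],3))
im=snap("wrist","w11"); asc(im,200,160,320,256,4,8)
```

```text
t 22.9 ee [ 0.5092 -0.1701  0.168 ] rv [-2.315 -2.113  0.005] F [-0.3  0.2 -3. ] op 0.056 gf 17.9
toolx [0.091 0.996 0.003] tooly [ 0.996 -0.091 -0.008]
[ 0.188 -0.079 -0.032]
160 oooooooooooooooooooooooooooooo
168 oooooooooooooooooooooooooooooo
176 ooo==---------------------=ooo
184 ooo=----------------------==oo
192 oo==-:------------------::==oo
200 oo==::------------------::-==o
208 o==-::------------------:::==o
216 o==-::------------------:::-==
224 -=-:::-----------------::::-==
232 ===---================-----===
240 ---------=========------===---
248 ------------------------------
```

Emit:
{"fn": "step_arm", "kwargs": {
  "plan": [
    {"jaw":0.414,"delta_pos":[0,0,-0.06],"yaw":0},
    {"jaw":0.414,"delta_pos":[0,0,-0.085],"yaw":0},
    {"jaw":0.414,"delta_pos":[0,0,-0.08],"yaw":0},
    {"jaw":0.414,"delta_pos":[0,0,-0.055],"yaw":0},
    {"jaw":0.414,"delta_pos":[0,0,0],"yaw":0},
    {"jaw":0.414,"delta_pos":[0,0,0],"yaw":0},
    {"jaw":0.414,"delta_pos":[0,0,-0.06],"yaw":0},
    {"jaw":0.414,"delta_pos":[0,0,-0.085],"yaw":0},
    {"jaw":0.414,"delta_pos":[0,0,-0.08],"yaw":0},
    {"jaw":0.414,"delta_pos":[0,0,-0.055],"yaw":0},
    {"jaw":0.414,"delta_pos":[0,0,0],"yaw":0},
    {"jaw":0.414,"delta_pos":[0,0,0],"yaw":0},
    {"jaw":0.414,"delta_pos":[0,0,0],"yaw":0}
  ]
}}

```text
time: 24.58
ee_pos: [0.5118, -0.1714, 0.1727]
orientation: [2.32, 2.118, 0.0]
contact_force: [-0.1, -0.2, -2.9]
opening: 0.0561
gripper_force: 17.9
```

Run:
```python
from h import *
s,R=st();print(np.round(s["wrist_torque"],3))
im=snap("wrist","w12"); asc(im,200,152,320,256,4,8)
snap("top","t12");snap("scene","s12")
```

```text
t 24.57 ee [ 0.5118 -0.1714  0.1727] rv [2.32  2.118 0.   ] F [-0.1 -0.2 -2.9] op 0.0561 gf 17.9
toolx [ 0.091  0.996 -0.   ] tooly [ 0.996 -0.091  0.001]
[ 0.135 -0.098  0.054]
152 oooooooooooooooooooooooooooooo
160 ooooooooooooooo+++++o+oooooooo
168 ooo==---------------------==oo
176 oo==---------------------:==oo
184 oo==---------------------:-=+o
192 oo==::------------------::-==o
200 o+=-::------------------:::==o
208 o==-::----------------:::::==+
216 o==-:::---------------:::::-==
224 -==::::--------------::::::-==
232 ==-::::--------------:::::::==
240 ==============================
248 ------------------------------
```

Emit:
{"fn": "step_arm", "kwargs": {
  "plan": [
    {"jaw":0.413,"delta_pos":[0,0,0],"yaw":0},
    {"jaw":0.413,"delta_pos":[0,0,-0.062],"yaw":0},
    {"jaw":0.413,"delta_pos":[0,0,-0.09],"yaw":0},
    {"jaw":0.413,"delta_pos":[0,0,-0.085],"yaw":0},
    {"jaw":0.413,"delta_pos":[0,0,-0.06],"yaw":0},
    {"jaw":0.413,"delta_pos":[0,0,0],"yaw":0},
    {"jaw":0.413,"delta_pos":[0,0,0],"yaw":0},
    {"jaw":0.413,"delta_pos":[0,0,-0.062],"yaw":0},
    {"jaw":0.413,"delta_pos":[0,0,-0.09],"yaw":0},
    {"jaw":0.413,"delta_pos":[0,0,-0.085],"yaw":0},
    {"jaw":0.413,"delta_pos":[0,0,-0.06],"yaw":0},
    {"jaw":0.413,"delta_pos":[0,0,0],"yaw":0},
    {"jaw":0.413,"delta_pos":[0,0,0],"yaw":0},
    {"jaw":0.413,"delta_pos":[0,0,0],"yaw":0}
  ]
}}

```text
time: 26.48
ee_pos: [0.5118, -0.1714, 0.1728]
orientation: [2.32, 2.118, 0.0]
contact_force: [-0.9, -1.0, -3.1]
opening: 0.0556
gripper_force: 11.8
```

Run:
```python
from h import *
s,R=st();print(np.round(s["wrist_torque"],3))
im=snap("wrist","w13"); asc(im,200,144,320,256,4,8)
```

```text
t 26.48 ee [ 0.5118 -0.1714  0.1728] rv [2.32  2.118 0.   ] F [-0.9 -1.  -3.1] op 0.0556 gf 11.8
toolx [ 0.091  0.996 -0.   ] tooly [ 0.996 -0.091  0.001]
[ 0.035 -0.105  0.015]
144 oooooooooooooooooooooooooooooo
152 oooooooooooooo+ooooooooooooooo
160 oo=========================++o
168 o+==::::::::---------------++o
176 o+==::::::::::::::::::::::-++o
184 o+=-:::::::::::::::::::::::++o
192 o==-:::::::::::::::::::::::+++
200 o=+-:::::::::::::::::::::::=++
208 o==-:::::::::::::::::::::::=++
216 ++=::::::::::::::::::::::::=++
224 =+=::::::::::::::::::::::::-++
232 =+=::::::::::::::::::::::::-++
240 =+=::::::::::::::::::::::::-++
248 =+=:::::::::::::::::::::::::++
```

Emit:
{"fn": "step_arm", "kwargs": {
  "plan": [
    {"jaw":0.413,"delta_pos":[0,0,0.01],"yaw":0},
    {"jaw":0.413,"delta_pos":[0,0,0.016],"yaw":0},
    {"jaw":0.413,"delta_pos":[0,0,0.02],"yaw":0},
    {"jaw":0.413,"delta_pos":[0,0,0.02],"yaw":0},
    {"jaw":0.4,"delta_pos":[0,0,0.02],"yaw":0},
    {"jaw":0.38,"delta_pos":[0,0,0.02],"yaw":0},
    {"jaw":0,"delta_pos":[0,0,0.02],"yaw":0},
    {"jaw":0,"delta_pos":[0,0,0.02],"yaw":0},
    {"jaw":0,"delta_pos":[0,0,0.02],"yaw":0},
    {"jaw":0,"delta_pos":[0,0,-0.03],"yaw":0},
    {"jaw":0,"delta_pos":[0,0,-0.09],"yaw":0},
    {"jaw":0,"delta_pos":[0,0,-0.12],"yaw":0}
  ]
}}

```text
time: 28.02
ee_pos: [0.5117, -0.1713, 0.2947]
orientation: [2.318, 2.116, 0.002]
contact_force: [-0.1, 0.3, -0.2]
opening: 0.0953
gripper_force: 0.0
```

Emit:
{"fn": "step_arm", "kwargs": {
  "plan": [
    {"jaw":0,"delta_pos":[0.06,0.0,0],"yaw":0},
    {"jaw":0,"delta_pos":[0.12,0.01,0],"yaw":0},
    {"jaw":0,"delta_pos":[0.12,0.01,0],"yaw":0}
  ]
}}

```text
time: 28.4
ee_pos: [0.5325, -0.0494, 0.2918]
orientation: [2.316, 2.123, 0.001]
contact_force: [-0.4, -0.8, 0.3]
opening: 0.0949
gripper_force: 0.0
```

Run:
```python
from h import *
s,R=st()
im=snap("wrist","w14",k=1.5)
```

```text
t 28.4 ee [ 0.5325 -0.0494  0.2918] rv [2.316e+00 2.123e+00 1.000e-03] F [-0.4 -0.8  0.3] op 0.0949 gf 0.0
toolx [0.087 0.996 0.   ] tooly [ 0.996 -0.087  0.   ]
```

View pics/w14.png

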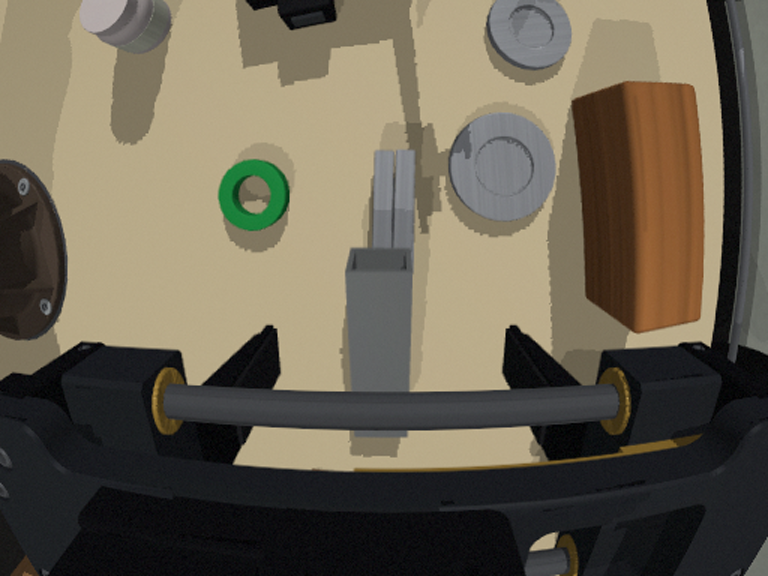

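Run:
```python
from h import *
print(np.round(cam("wrist")[1][2],3))
for u,v,z in [(347,250,.075),(412,249,.075),(350,430,.056),(408,430,.056),(349,380,.06),(410,380,.06)]: print(np.round(onz("wrist",(u/1.5,v/1.5),z),3))
print("bars")
for u,v,z in [(375,151,.036),(414,151,.036),(375,248,.018),(413,209,.036)]: print(np.round(onz("wrist",(u/1.5,v/1.5),z),3))
im=cv2.imread("pics/w14_raw.png"); asc(im,236,92,288,186,2,4)
```

```text
[-0.021 -0.258 -0.966]
[ 0.497 -0.042  0.075]
[ 0.552 -0.046  0.075]
[ 0.475 -0.233  0.056]
[ 0.535 -0.238  0.056]
[ 0.482 -0.172  0.06 ]
[ 0.541 -0.177  0.06 ]
bars
[0.527 0.042 0.036]
[0.563 0.039 0.036]
[ 0.518 -0.052  0.018]
[ 0.558 -0.015  0.036]
92 oooooooooooooooooooooooooo
96 oooooooooooooooooooooooooo
100 ooooooo++++++o++++++=ooooo
104 ooooooo+++++++++++++=ooooo
108 ooooooo++++++=++++++=ooooo
112 ooooooo++++++=++++++=ooooo
116 ooooooo++++++-++++++=ooooo
120 oooooo+++++++-++++++=ooooo
124 oooooo=++++++-++++++=ooooo
128 oooooo=++++++=++++++=ooooo
132 oooooo=++++++=++++++oooooo
136 oooooo=+++++==++++++oooooo
140 oooooo=+=+++==+==++=oooooo
144 oooooo=+==++==+===+=oooooo
148 oooooo=+==++==+==++=oooooo
152 oooooo=+===+==+===+=oooooo
156 oooooo=+===+==+==++=oooooo
160 oooooo====++======+=oooooo
164 =====-======-=======oooooo
168 ------------------=+oooooo
172 -------------------=oooooo
176 -------------------=oooooo
180 ====================oooooo
184 ===================+oooooo
```

Emit:
{"fn": "step_arm", "kwargs": {
  "plan": [
    {"jaw":0,"delta_pos":[-0.03,-0.006,0.05],"yaw":0},
    {"jaw":0,"delta_pos":[-0.03,-0.006,0.11],"yaw":0},
    {"jaw":0,"delta_pos":[-0.03,-0.006,0.17],"yaw":0},
    {"jaw":0,"delta_pos":[-0.03,-0.006,0.22],"yaw":0},
    {"jaw":0,"delta_pos":[-0.03,-0.006,0.255],"yaw":0},
    {"jaw":0,"delta_pos":[-0.03,-0.006,0.255],"yaw":0},
    {"jaw":1,"delta_pos":[-0.03,-0.006,0.255],"yaw":0},
    {"jaw":1,"delta_pos":[-0.03,-0.006,0.255],"yaw":0},
    {"jaw":1,"delta_pos":[-0.03,-0.006,0.255],"yaw":0},
    {"jaw":1,"delta_pos":[-0.03,-0.006,0.255],"yaw":0},
    {"jaw":1,"delta_pos":[-0.03,-0.006,0.255],"yaw":0}
  ]
}}

```text
time: 29.82
ee_pos: [0.5233, -0.0817, 0.0368]
orientation: [-2.32, -2.118, 0.0]
contact_force: [-1.3, 2.1, 1.2]
opening: 0.0563
gripper_force: 29.9
```

Emit:
{"fn": "step_arm", "kwargs": {
  "plan": [
    {"jaw":1,"delta_pos":[0,0,-0.03],"yaw":0},
    {"jaw":1,"delta_pos":[0,0,-0.09],"yaw":0},
    {"jaw":1,"delta_pos":[-0.03,0,-0.14],"yaw":0},
    {"jaw":1,"delta_pos":[-0.07,-0.01,-0.16],"yaw":0},
    {"jaw":1,"delta_pos":[-0.09,-0.01,-0.16],"yaw":0},
    {"jaw":0.414,"delta_pos":[-0.09,-0.01,-0.16],"yaw":0},
    {"jaw":0.414,"delta_pos":[-0.09,-0.01,-0.16],"yaw":0}
  ]
}}

```text
time: 30.7
ee_pos: [0.5051, -0.1698, 0.1954]
orientation: [-2.319, -2.117, 0.001]
contact_force: [0.1, -0.1, -2.5]
opening: 0.0559
gripper_force: 29.9
```

Emit:
{"fn": "step_arm", "kwargs": {
  "plan": [
    {"jaw":0.414,"delta_pos":[0,0,-0.06],"yaw":0},
    {"jaw":0.414,"delta_pos":[0,0,-0.085],"yaw":0},
    {"jaw":0.414,"delta_pos":[0,0,-0.08],"yaw":0},
    {"jaw":0.414,"delta_pos":[0,0,-0.055],"yaw":0},
    {"jaw":0.414,"delta_pos":[0,0,0],"yaw":0},
    {"jaw":0.414,"delta_pos":[0,0,0],"yaw":0},
    {"jaw":0.414,"delta_pos":[0,0,-0.06],"yaw":0},
    {"jaw":0.414,"delta_pos":[0,0,-0.085],"yaw":0},
    {"jaw":0.414,"delta_pos":[0,0,-0.08],"yaw":0},
    {"jaw":0.414,"delta_pos":[0,0,-0.055],"yaw":0},
    {"jaw":0.414,"delta_pos":[0,0,0],"yaw":0},
    {"jaw":0.414,"delta_pos":[0,0,0],"yaw":0},
    {"jaw":0.414,"delta_pos":[0,0,0],"yaw":0}
  ]
}}

```text
time: 32.33
ee_pos: [0.5058, -0.1707, 0.1976]
orientation: [2.32, 2.118, 0.0]
contact_force: [0.6, -0.3, -2.8]
opening: 0.0559
gripper_force: 18.6
```

Run:
```python
from h import *
s,R=st();print(np.round(s["wrist_torque"],3))
im=snap("wrist","w15"); asc(im,200,144,320,256,4,8)
```

```text
t 32.33 ee [ 0.5058 -0.1707  0.1976] rv [2.32  2.118 0.   ] F [ 0.6 -0.3 -2.8] op 0.0559 gf 18.6
toolx [ 0.091  0.996 -0.   ] tooly [ 0.996 -0.091  0.   ]
[ 0.137 -0.136  0.009]
144 oooooooooooooooooooooooooooooo
152 oooooooooooooooooooooooooooooo
160 oooooooooooooooooooooooooooooo
168 oooooooooooooooooooooooooooooo
176 oo++++++++++=++++===========oo
184 oo==-----------------------==o
192 o==-----------------------:==o
200 o==::--------------------::-==
208 ==-::--------------------:::==
216 ==-::-------------------::::-=
224 ==:::-------------------::::-=
232 =-:::------------------::::::=
240 =-::::-----------------::::::-
248 ========================--====
```

Emit:
{"fn": "step_arm", "kwargs": {
  "plan": [
    {"jaw":0.414,"delta_pos":[0,0,-0.062],"yaw":0},
    {"jaw":0.414,"delta_pos":[0,0,-0.09],"yaw":0},
    {"jaw":0.414,"delta_pos":[0,0,-0.085],"yaw":0},
    {"jaw":0.414,"delta_pos":[0,0,-0.06],"yaw":0},
    {"jaw":0.414,"delta_pos":[0,0,0],"yaw":0},
    {"jaw":0.414,"delta_pos":[0,0,0],"yaw":0},
    {"jaw":0.414,"delta_pos":[0,0,-0.062],"yaw":0},
    {"jaw":0.414,"delta_pos":[0,0,-0.09],"yaw":0},
    {"jaw":0.414,"delta_pos":[0,0,-0.085],"yaw":0},
    {"jaw":0.414,"delta_pos":[0,0,-0.06],"yaw":0},
    {"jaw":0.414,"delta_pos":[0,0,0],"yaw":0},
    {"jaw":0.414,"delta_pos":[0,0,0],"yaw":0},
    {"jaw":0.414,"delta_pos":[0,0,-0.062],"yaw":0},
    {"jaw":0.414,"delta_pos":[0,0,-0.09],"yaw":0},
    {"jaw":0.414,"delta_pos":[0,0,-0.085],"yaw":0},
    {"jaw":0.414,"delta_pos":[0,0,-0.06],"yaw":0},
    {"jaw":0.414,"delta_pos":[0,0,0],"yaw":0},
    {"jaw":0.414,"delta_pos":[0,0,0],"yaw":0},
    {"jaw":0.414,"delta_pos":[0,0,0],"yaw":0}
  ]
}}

```text
time: 34.75
ee_pos: [0.5059, -0.1709, 0.198]
orientation: [2.32, 2.118, 0.0]
contact_force: [0.1, 0.2, -2.0]
opening: 0.056
gripper_force: 18.6
```

Run:
```python
from h import *
s,R=st();print(np.round(s["wrist_torque"],3))
im=snap("wrist","w16"); asc(im,200,144,320,256,4,8)
```

```text
t 34.75 ee [ 0.5059 -0.1709  0.198 ] rv [2.32  2.118 0.   ] F [ 0.1  0.2 -2. ] op 0.056 gf 18.6
toolx [ 0.091  0.996 -0.   ] tooly [ 0.996 -0.091  0.001]
[ 0.107 -0.141 -0.025]
144 oooooooooooooooooooooooooooooo
152 oooooooooooooooooooooooooooooo
160 oooooooooooooooooooooooooooooo
168 oooooooooooooooo+++++++++++++o
176 o===-----------------------==o
184 o==-----------------------:==+
192 o==:----------------------:-==
200 ===::--------------------::-==
208 ==-::--------------------:::==
216 ==-::-------------------::::-=
224 ==::::------------------::::-=
232 =-::::-----------------::::::=
240 =-::::----------------:::::::=
248 =-:::::--------------::::::::-
```

Emit:
{"fn": "step_arm", "kwargs": {
  "plan": [
    {"jaw":0.414,"delta_pos":[0,0,0.03],"yaw":0},
    {"jaw":0.414,"delta_pos":[0,0,0.05],"yaw":0},
    {"jaw":0.414,"delta_pos":[0,0,0.06],"yaw":0},
    {"jaw":0.414,"delta_pos":[-0.01,0,0.058],"yaw":0},
    {"jaw":0.414,"delta_pos":[-0.02,0,0.055],"yaw":0},
    {"jaw":0.414,"delta_pos":[-0.034,0,0.051],"yaw":0},
    {"jaw":0.414,"delta_pos":[-0.047,0,0.049],"yaw":0},
    {"jaw":0.414,"delta_pos":[-0.061,0,0.048],"yaw":0},
    {"jaw":0.414,"delta_pos":[-0.075,0,0.049],"yaw":0},
    {"jaw":0.414,"delta_pos":[-0.089,0,0.051],"yaw":0},
    {"jaw":0.414,"delta_pos":[-0.089,0,0.051],"yaw":0}
  ]
}}

```text
time: 36.17
ee_pos: [0.497, -0.2602, 0.1452]
orientation: [-2.321, -2.116, 0.0]
contact_force: [0.4, -0.2, -3.6]
opening: 0.056
gripper_force: 18.6
```

Run:
```python
from h import *
s,R=st();print(np.round(s["wrist_torque"],3))
im=snap("wrist","w17"); asc(im,200,144,320,272,4,8)
```

```text
t 36.17 ee [ 0.497  -0.2602  0.1452] rv [-2.321 -2.116  0.   ] F [ 0.4 -0.2 -3.6] op 0.056 gf 18.6
toolx [0.092 0.996 0.   ] tooly [ 0.996 -0.092 -0.001]
[ 0.15  -0.148 -0.024]
144 oooooooooooooooooooooooooooooo
152 oooooooooooooooooooooooooooooo
160 oooooooooooooooooooooooooooooo
168 oooooooooooooo+++++++++++++++o
176 o==------------------------==o
184 o==-----------------------:==+
192 o==::--------------------::-==
200 ==-::--------------------::-==
208 ==-::-------------------::::==
216 ==-::-------------------::::-=
224 ==::::-----------------:::::-=
232 =-::::----------------:::::::=
240 =-:::::---------------:::::::=
248 =-:::::--------------::::::::-
256 -::::::----------------::::::-
264 ------------------------------
```

Run:
```python
from h import *
im=cv2.imread("pics/w17_raw.png"); asc(im,184,164,340,180,3,2); asc(im,184,246,340,272,3,3)
```

```text
164 oooooooooooooooooooooooooooooooooooooooooooooooooooo
166 oooooooooooooooooooooooooooooooooooooooooooooooooooo
168 oooooooooooooooooooooooooooooooooooooooooooooooooooo
170 oooooooooooooooooooooooooooooooooooooooooooooooooooo
172 ooooooo+====================================oooooooo
174 ooooooo=====================================oooooooo
176 ooooooo=====================================oooooooo
178 ooooooo===-------------------------------===oooooooo
246 ...====:::::::--------------------::::::::::-===:..-
249 ...====:::::::-------------------:::::::::::-===:...
252 ..:====::::::::------------------:::::::::::-===:...
255 ..:===-::::::::------------------:::::::::::-===-...
258 :.:--=------------------------------::::::::-==--.::
261 --------:-::::::::::-----------:-::::::::::::--:----
264 ----------------------------------------------------
267 ----------------------------------------------------
270 ----------------------------------------------------
```

Run:
```python
from h import *
def at(l,r,v):
    o,a=ray("wrist",(l,v));_,b=ray("wrist",(r,v));a/=np.linalg.norm(a);b/=np.linalg.norm(b)
    d=.056/np.linalg.norm(a-b); return o+d*(a+b)/2
a,b=at(205,317,173),at(193,329,255);print(a.round(3),b.round(3)); d=a-b; print(np.degrees(np.arctan2(-d[2],d[1])))
```

```text
[ 0.502 -0.216  0.16 ] [ 0.5   -0.242  0.197]
53.661609973431084
```

Emit:
{"fn": "step_arm", "kwargs": {
  "plan": [
    {"jaw":0.413,"delta_pos":[0,0,-0.02],"yaw":0},
    {"jaw":0.413,"delta_pos":[0,0,-0.02],"yaw":0},
    {"jaw":0.4125,"delta_pos":[0,0,-0.02],"yaw":0},
    {"jaw":0.412,"delta_pos":[0,0,-0.02],"yaw":0},
    {"jaw":0.412,"delta_pos":[0,0,-0.02],"yaw":0},
    {"jaw":0.412,"delta_pos":[0,0,-0.02],"yaw":0},
    {"jaw":0.412,"delta_pos":[0,0,-0.02],"yaw":0}
  ]
}}

```text
time: 37.1
ee_pos: [0.4972, -0.2592, 0.1655]
orientation: [-2.32, -2.118, 0.0]
contact_force: [-0.0, -0.3, -3.7]
opening: 0.0563
gripper_force: 5.8
```

```bash
cat >> h.py <<'E'
def at(l,r,v):
    o,a=ray("wrist",(l,v));_,b=ray("wrist",(r,v));a/=np.linalg.norm(a);b/=np.linalg.norm(b)
    d=.056/np.linalg.norm(a-b); return o+d*(a+b)/2
E
python3 - <<'E'
from h import *
s,R=st();print(np.round(s["wrist_torque"],3))
im=snap("wrist","w18"); asc(im,184,132,340,272,4,8)
E
```

```text
t 37.1 ee [ 0.4972 -0.2592  0.1655] rv [-2.32  -2.118  0.   ] F [-0.  -0.3 -3.7] op 0.0563 gf 5.8
toolx [ 0.091  0.996 -0.   ] tooly [ 0.996 -0.091 -0.   ]
[ 0.056 -0.103 -0.016]
132 ooooooooooooooooooooooooooooooooooooooo
140 ooooooooooooooooooooooooooooooooooooooo
148 ooooooooooooooooooooooooooooooooooooooo
156 ooooooooooooooooooooooooooooooooooooooo
164 ooooooooooooooooooooooooooooooooooooooo
172 ooooooooooooooo++++++++++++++++oooooooo
180 oooo============================+++oooo
188 ooo+==-::::::::-:::----------:::=++oooo
196 ooo+==::::::::::::::::::::::::::=++oooo
204 ooo+==::::::::::::::::::::::::::-++oooo
212 ooo+==::::::::::::::::::::::::::-++oooo
220 ooo+==::::::::::::::::::::::::::-+=oooo
228 ooo===::::::::----------::::::::-===ooo
236 o-.===::::::::----------::::::::-==-.oo
244 ...===::::::::----------::::::::-++-..:
252 ...===::::::::----------::::::::-++-...
260 ---------------------------------------
268 ---------------------------------------
```

Emit:
{"fn": "step_arm", "kwargs": {
  "plan": [
    {"jaw":0.4117,"delta_pos":[0,0,0],"yaw":0},
    {"jaw":0.4117,"delta_pos":[0,0,0],"yaw":0},
    {"jaw":0.4117,"delta_pos":[0,0,0.01],"yaw":0},
    {"jaw":0.4117,"delta_pos":[0,0,0.016],"yaw":0},
    {"jaw":0.4117,"delta_pos":[0,0,0.02],"yaw":0},
    {"jaw":0.4117,"delta_pos":[0,0,0.024],"yaw":0},
    {"jaw":0.4117,"delta_pos":[0,0,0.026],"yaw":0},
    {"jaw":0.4117,"delta_pos":[0,0,0.026],"yaw":0}
  ]
}}

```text
time: 38.15
ee_pos: [0.4972, -0.2592, 0.1396]
orientation: [2.32, 2.118, -0.0]
contact_force: [-0.4, -0.6, -3.2]
opening: 0.0566
gripper_force: 3.9
```

Run:
```python
from h import *
s,R=st();print(np.round(s["wrist_torque"],3))
im=snap("wrist","w19"); asc(im,184,132,340,190,3,4);asc(im,184,240,340,266,3,5)
```

```text
t 38.15 ee [ 0.4972 -0.2592  0.1396] rv [ 2.32   2.118 -0.   ] F [-0.4 -0.6 -3.2] op 0.0566 gf 3.9
toolx [ 0.091  0.996 -0.   ] tooly [ 0.996 -0.091 -0.   ]
[ 0.059 -0.094 -0.044]
132 oooooooooooooooooooooooooooooooooooooooooooooooooooo
136 oooooooooooooooooooooooooooooooooooooooooooooooooooo
140 oooooooooooooooooooooooooooooooooooooooooooooooooooo
144 oooooooooooooooooooooooooooooooooooooooooooooooooooo
148 oooooooooooooooooooooooooooooooooooooooooooooooooooo
152 oooooooooooooooooooooooooooooooooooooooooooooooooooo
156 oooooooooooooooooooooooooooooooooooooooooooooooooooo
160 oooooooooooooooooooooooooooooooooooooooooooooooooooo
164 oooooooooooooooooooooooooooooooooooooooooooooooooooo
168 oooooooooooooooooooooooooooooooooooooooooooooooooooo
172 oooooooooooooooooooooooooooooooooooooooooooooooooooo
176 ooooo+++++++++++++++++++++++++++++++++++++++++oooooo
180 ooooo============++++++++++++++++++++++++++++++ooooo
184 ooooo======================================++++ooooo
188 ooooo===-::::::::::::::::::::::::::::::::::=+++ooooo
240 o:..====:::::::::::--------------::::::::::-+++:..oo
245 ....====:::::::::::--------------::::::::::-+++:...-
250 ....====:::::::::::--------------::::::::::-+++:....
255 ....====:::::::::::--------------::::::::::-++=:....
260 --------::::::::::---------------::::::::::---------
265 ----------------------------------------------------
```

Run:
```python
from h import *
im=cv2.imread("pics/w19_raw.png").astype(int).sum(2)
for v in (178,182,200,225,252):
    d=np.diff(cv2.GaussianBlur(im[v:v+1].astype(np.float32),(5,1),0)[0]); print(v,[(int(i),int(d[i])) for i in range(185,340) if abs(d[i])>25 and abs(d[i])==max(abs(d[i-2:i+3]))])
for v,l,r in ((178,199,323),(225,197,325),(252,196,326)): print(at(l,r,v).round(3))
```

```text
178 [(197, -58), (323, 49)]
182 [(197, -64), (323, 55)]
200 [(196, -59), (207, -55), (312, 67), (324, 50)]
225 [(196, -54), (207, -61), (313, 78), (324, 48)]
252 [(195, 104), (206, -55), (313, 69), (325, -113)]
[ 0.502 -0.215  0.17 ]
[ 0.501 -0.233  0.18 ]
[ 0.5   -0.244  0.186]
```

Emit:
{"fn": "step_arm", "kwargs": {
  "plan": [
    {"jaw":0.4117,"delta_pos":[0,0,0.004],"yaw":0},
    {"jaw":0.4117,"delta_pos":[0,0,0.007],"yaw":0},
    {"jaw":0.4117,"delta_pos":[0,0,0.007],"yaw":0}
  ]
}}

```text
time: 38.58
ee_pos: [0.4975, -0.2593, 0.1333]
orientation: [2.319, 2.117, 0.0]
contact_force: [-1.1, 2.6, 3.8]
opening: 0.0559
gripper_force: 4.2
```

Emit:
{"fn": "step_arm", "kwargs": {
  "plan": [
    {"jaw":0.4117,"delta_pos":[0,0,0.005],"yaw":0},
    {"jaw":0.4117,"delta_pos":[0,0,0.008],"yaw":0},
    {"jaw":0.4117,"delta_pos":[0,0,0.008],"yaw":0}
  ]
}}

```text
time: 38.95
ee_pos: [0.4974, -0.2593, 0.125]
orientation: [2.32, 2.118, 0.0]
contact_force: [-0.0, 0.9, 2.0]
opening: 0.0556
gripper_force: 3.9
```

Run:
```python
from h import *
s,R=st();print(np.round(s["wrist_torque"],3))
im=snap("wrist","w20").astype(int).sum(2)
for v in (160,170,178,182,200,225,252):
    d=np.diff(cv2.GaussianBlur(im[v:v+1].astype(np.float32),(5,1),0)[0]); print(v,[(int(i),int(d[i])) for i in range(185,340) if abs(d[i])>25 and abs(d[i])==max(abs(d[i-2:i+3]))])
```

```text
t 38.95 ee [ 0.4974 -0.2593  0.125 ] rv [2.32  2.118 0.   ] F [-0.   0.9  2. ] op 0.0556 gf 3.9
toolx [ 0.091  0.996 -0.   ] tooly [ 0.996 -0.091  0.001]
[ 0.268 -0.043 -0.005]
160 []
170 [(191, -55), (329, 42)]
178 [(190, -52), (203, -60), (317, 79), (329, 44)]
182 [(190, -57), (203, -55), (318, 79), (330, 46)]
200 [(189, -56), (202, -57), (318, 78), (331, 46)]
225 [(188, -60), (200, -58), (319, 74), (332, 51)]
252 [(187, 91), (200, -60), (320, 79), (333, -95)]
```

Emit:
{"fn": "step_arm", "kwargs": {
  "plan": [
    {"jaw":0.412,"delta_pos":[0,0,-0.006],"yaw":0},
    {"jaw":0.412,"delta_pos":[-0.012,0,-0.01],"yaw":0},
    {"jaw":0.412,"delta_pos":[-0.024,0,-0.013],"yaw":0},
    {"jaw":0.412,"delta_pos":[-0.036,0,-0.015],"yaw":0},
    {"jaw":0.412,"delta_pos":[-0.048,0,-0.017],"yaw":0},
    {"jaw":0.412,"delta_pos":[-0.06,0,-0.018],"yaw":0},
    {"jaw":0.412,"delta_pos":[-0.07,0,-0.018],"yaw":0},
    {"jaw":0.412,"delta_pos":[-0.07,0,-0.018],"yaw":0}
  ]
}}

```text
time: 40.0
ee_pos: [0.4907, -0.3296, 0.1425]
orientation: [-2.321, -2.117, 0.0]
contact_force: [0.1, 0.9, -4.4]
opening: 0.0561
gripper_force: 5.8
```

```bash
cat >> h.py <<'E'
def rim(im,rows):
    im=im.astype(int).sum(2)
    for v in rows:
        d=np.diff(cv2.GaussianBlur(im[v:v+1].astype(np.float32),(5,1),0)[0]); e=[int(i) for i in range(185,340) if abs(d[i])>25 and abs(d[i])==max(abs(d[i-2:i+3]))]; print(v,e,at(e[0],e[-1],v).round(3) if len(e)>1 else "")
E
python3 - <<'E'
from h import *
s,R=st();print(np.round(s["wrist_torque"],3))
im=snap("wrist","w21"); rim(im,range(140,256,10))
E
```

```text
t 40.0 ee [ 0.4907 -0.3296  0.1425] rv [-2.321 -2.117  0.   ] F [ 0.1  0.9 -4.4] op 0.0561 gf 5.8
toolx [ 0.092  0.996 -0.   ] tooly [ 0.996 -0.092 -0.   ]
[ 0.087 -0.137 -0.02 ]
140 [] 
150 [] 
160 [] 
170 [191, 329] [ 0.496 -0.278  0.185]
180 [190, 203, 317, 330] [ 0.496 -0.282  0.188]
190 [202, 318, 330] [ 0.498 -0.289  0.178]
200 [202, 318] [ 0.494 -0.297  0.166]
210 [201, 319, 337] [ 0.498 -0.295  0.188]
220 [201, 319] [ 0.494 -0.305  0.171]
230 [200, 320] [ 0.493 -0.309  0.175]
240 [185, 200, 320] [ 0.49  -0.306  0.191]
250 [187, 200, 320, 333] [ 0.493 -0.306  0.201]
```

Emit:
{"fn": "step_arm", "kwargs": {
  "plan": [
    {"jaw":0.42,"delta_pos":[0,0,-0.04],"yaw":0},
    {"jaw":0.42,"delta_pos":[0.02,0.005,-0.06],"yaw":0},
    {"jaw":0.42,"delta_pos":[0.06,0.01,-0.06],"yaw":0},
    {"jaw":0.42,"delta_pos":[0.11,0.015,-0.06],"yaw":0},
    {"jaw":0.42,"delta_pos":[0.15,0.02,-0.06],"yaw":0},
    {"jaw":0.42,"delta_pos":[0.18,0.02,-0.06],"yaw":0},
    {"jaw":0.42,"delta_pos":[0.2,0.02,-0.06],"yaw":0},
    {"jaw":0.412,"delta_pos":[0.2,0.02,-0.06],"yaw":0},
    {"jaw":0.412,"delta_pos":[0.2,0.02,-0.06],"yaw":0},
    {"jaw":0.412,"delta_pos":[0.14,0.02,-0.06],"yaw":0},
    {"jaw":0.412,"delta_pos":[0.1,0.02,-0.06],"yaw":0},
    {"jaw":0.412,"delta_pos":[0.08,0.02,-0.06],"yaw":0},
    {"jaw":0.412,"delta_pos":[0.07,0.02,-0.06],"yaw":0},
    {"jaw":0.412,"delta_pos":[0.07,0.02,-0.06],"yaw":0},
    {"jaw":0.412,"delta_pos":[0.07,0.02,-0.06],"yaw":0}
  ]
}}

```text
time: 41.92
ee_pos: [0.5173, -0.2601, 0.2027]
orientation: [-2.319, -2.119, -0.0]
contact_force: [0.2, -1.1, -3.4]
opening: 0.0564
gripper_force: 5.8
```

Run:
```python
from h import *
s,R=st();print(np.round(s["wrist_torque"],3))
im=snap("wrist","w22"); rim(im,range(150,256,8))
```

```text
t 41.92 ee [ 0.5173 -0.2601  0.2027] rv [-2.319 -2.119 -0.   ] F [ 0.2 -1.1 -3.4] op 0.0564 gf 5.8
toolx [0.09  0.996 0.   ] tooly [ 0.996 -0.09  -0.   ]
[ 0.03  -0.082 -0.003]
150 [] 
158 [] 
166 [] 
174 [188, 332] [ 0.522 -0.21   0.251]
182 [187, 333] [ 0.522 -0.213  0.253]
190 [187, 200, 320, 333] [ 0.522 -0.215  0.254]
198 [187, 200, 320, 333] [ 0.522 -0.218  0.255]
206 [187, 200, 320, 333] [ 0.521 -0.221  0.256]
214 [187, 199, 320, 333] [ 0.521 -0.224  0.256]
222 [187, 200, 320, 333] [ 0.521 -0.227  0.257]
230 [199, 320, 333] [ 0.523 -0.234  0.249]
238 [200, 320, 333] [ 0.523 -0.238  0.249]
246 [187, 200, 320, 333, 338] [ 0.521 -0.234  0.264]
254 [187, 200, 320, 332] [ 0.52  -0.239  0.261]
```

Emit:
{"fn": "step_arm", "kwargs": {
  "plan": [
    {"jaw":0.42,"delta_pos":[0.01,0,0],"yaw":0},
    {"jaw":0.42,"delta_pos":[0.04,0,0],"yaw":0},
    {"jaw":0.42,"delta_pos":[0.08,0,0],"yaw":0},
    {"jaw":0.42,"delta_pos":[0.11,0,0],"yaw":0},
    {"jaw":0.42,"delta_pos":[0.12,0,0],"yaw":0},
    {"jaw":0.412,"delta_pos":[0.12,0,0],"yaw":0},
    {"jaw":0.412,"delta_pos":[0.12,0,0],"yaw":0},
    {"jaw":0.412,"delta_pos":[0.06,0,0],"yaw":0},
    {"jaw":0.412,"delta_pos":[0.02,0,0],"yaw":0},
    {"jaw":0.412,"delta_pos":[0.0,0,0],"yaw":0},
    {"jaw":0.412,"delta_pos":[-0.01,0,0],"yaw":0},
    {"jaw":0.412,"delta_pos":[-0.01,0,0],"yaw":0},
    {"jaw":0.412,"delta_pos":[-0.01,0,0],"yaw":0}
  ]
}}

```text
time: 43.6
ee_pos: [0.5164, -0.27, 0.2027]
orientation: [-2.319, -2.119, -0.0]
contact_force: [-0.1, -0.5, -2.8]
opening: 0.0564
gripper_force: 5.8
```

Run:
```python
from h import *
s,R=st();print(np.round(s["wrist_torque"],3))
im=snap("wrist","w23"); rim(im,range(160,256,16))
print(at(228.6,301.4,169)-at(229.3,298.6,237))
```

```text
t 43.6 ee [ 0.5164 -0.27    0.2027] rv [-2.319 -2.119 -0.   ] F [-0.1 -0.5 -2.8] op 0.0564 gf 5.8
toolx [0.09  0.996 0.   ] tooly [ 0.996 -0.09  -0.   ]
[-0.017 -0.068  0.009]
160 [] 
176 [] 
192 [185, 198, 322, 335] [ 0.521 -0.225  0.257]
208 [185, 198, 322, 335] [ 0.521 -0.231  0.259]
224 [199, 321, 334] [ 0.522 -0.241  0.249]
240 [186, 199, 321] [ 0.516 -0.247  0.251]
[ 0.00556221  0.05458347 -0.00409086]
```

Emit:
{"fn": "step_arm", "kwargs": {
  "plan": [
    {"jaw":0.42,"delta_pos":[0.005,0,0.01],"yaw":0},
    {"jaw":0.42,"delta_pos":[0.015,0,0.025],"yaw":0},
    {"jaw":0.42,"delta_pos":[0.03,0,0.04],"yaw":0},
    {"jaw":0.42,"delta_pos":[0.042,0,0.05],"yaw":0},
    {"jaw":0.42,"delta_pos":[0.05,0,0.056],"yaw":0},
    {"jaw":0.413,"delta_pos":[0.05,0,0.058],"yaw":0},
    {"jaw":0.412,"delta_pos":[0.05,0,0.06],"yaw":0},
    {"jaw":0.412,"delta_pos":[0.05,0,0.06],"yaw":0}
  ]
}}

```text
time: 44.65
ee_pos: [0.5209, -0.2216, 0.1428]
orientation: [2.32, 2.117, 0.0]
contact_force: [-0.4, 0.3, -2.6]
opening: 0.0563
gripper_force: 5.8
```

Emit:
{"fn": "step_arm", "kwargs": {
  "plan": [
    {"jaw":0.412,"delta_pos":[0,0,0.004],"yaw":0},
    {"jaw":0.412,"delta_pos":[0,0,0.007],"yaw":0},
    {"jaw":0.412,"delta_pos":[0,0,0.007],"yaw":0}
  ]
}}

```text
time: 45.02
ee_pos: [0.5207, -0.2212, 0.1353]
orientation: [-2.32, -2.118, 0.0]
contact_force: [0.3, -0.5, -3.6]
opening: 0.0559
gripper_force: 5.8
```

Run:
```python
from h import *
s,R=st();print(np.round(s["wrist_torque"],3))
im=snap("wrist","w24"); rim(im,range(160,256,12))
```

```text
t 45.02 ee [ 0.5207 -0.2212  0.1353] rv [-2.32  -2.118  0.   ] F [ 0.3 -0.5 -3.6] op 0.0559 gf 5.8
toolx [0.091 0.996 0.   ] tooly [ 0.996 -0.091 -0.   ]
[-0.065 -0.115  0.007]
160 [] 
172 [] 
184 [185, 335] [ 0.526 -0.174  0.189]
196 [185, 198, 322, 335] [ 0.525 -0.178  0.19 ]
208 [185, 198, 322, 334] [ 0.525 -0.183  0.191]
220 [186, 198, 321, 334] [ 0.525 -0.187  0.191]
232 [186, 199, 321, 334] [ 0.524 -0.191  0.193]
244 [187, 199, 321, 333, 336] [ 0.524 -0.195  0.195]
```

Emit:
{"fn": "step_arm", "kwargs": {
  "plan": [
    {"jaw":0.412,"delta_pos":[0,0,0.002],"yaw":0},
    {"jaw":0.412,"delta_pos":[0,0,0.003],"yaw":0},
    {"jaw":0.412,"delta_pos":[0,0,0.003],"yaw":0}
  ]
}}

```text
time: 45.45
ee_pos: [0.5208, -0.2212, 0.1327]
orientation: [2.32, 2.118, -0.0]
contact_force: [-1.1, 0.8, -1.9]
opening: 0.0559
gripper_force: 5.8
```

Emit:
{"fn": "step_arm", "kwargs": {
  "plan": [
    {"jaw":0.412,"delta_pos":[0,0,0.002],"yaw":0},
    {"jaw":0.412,"delta_pos":[0,0,0.003],"yaw":0},
    {"jaw":0.412,"delta_pos":[0,0,0.003],"yaw":0}
  ]
}}

```text
time: 45.82
ee_pos: [0.5211, -0.2219, 0.1317]
orientation: [2.318, 2.117, 0.0]
contact_force: [-5.1, -1.0, 20.0]
opening: 0.0562
gripper_force: 13.6
```

Emit:
{"fn": "step_arm", "kwargs": {
  "plan": [
    {"jaw":0.412,"delta_pos":[0,0,0.002],"yaw":0},
    {"jaw":0.412,"delta_pos":[0,0,0.003],"yaw":0},
    {"jaw":0.412,"delta_pos":[0,0,0.003],"yaw":0}
  ]
}}

```text
time: 46.2
ee_pos: [0.5212, -0.2221, 0.1292]
orientation: [2.317, 2.116, -0.0]
contact_force: [-5.6, -1.3, 24.2]
opening: 0.0561
gripper_force: 15.6
```

Run:
```python
from h import *
s,R=st();print(np.round(s["wrist_torque"],3))
im=snap("wrist","w25"); rim(im,range(172,256,24))
```

```text
t 46.2 ee [ 0.5212 -0.2221  0.1292] rv [ 2.317  2.116 -0.   ] F [-5.6 -1.3 24.2] op 0.0561 gf 15.6
toolx [ 0.09   0.996 -0.002] tooly [ 0.996 -0.09   0.003]
[-0.22   1.847 -0.004]
172 [] 
196 [197, 324, 337] [ 0.528 -0.181  0.176]
220 [197, 324, 337] [ 0.527 -0.19   0.179]
244 [198, 323, 336] [ 0.527 -0.2    0.181]
```

Emit:
{"fn": "step_arm", "kwargs": {
  "plan": [
    {"jaw":0.412,"delta_pos":[0,0,-0.004],"yaw":0},
    {"jaw":0.41,"delta_pos":[0,0,-0.005],"yaw":0},
    {"jaw":0.405,"delta_pos":[0,0,-0.005],"yaw":0},
    {"jaw":0.39,"delta_pos":[0,0,-0.005],"yaw":0},
    {"jaw":0.3,"delta_pos":[0,0,-0.005],"yaw":0},
    {"jaw":0,"delta_pos":[0,0,-0.005],"yaw":0},
    {"jaw":0,"delta_pos":[0,0,-0.005],"yaw":0}
  ]
}}

```text
time: 47.12
ee_pos: [0.5208, -0.2212, 0.1316]
orientation: [2.32, 2.118, -0.0]
contact_force: [0.2, 0.0, -0.3]
opening: 0.0811
gripper_force: 0.0
```

Run:
```python
from h import *
s,R=st();print(np.round(s["wrist_torque"],3))
im=snap("wrist","w26"); rim(im,range(172,256,12))
```

```text
t 47.12 ee [ 0.5208 -0.2212  0.1316] rv [ 2.32   2.118 -0.   ] F [ 0.2  0.  -0.3] op 0.0811 gf 0.0
toolx [ 0.091  0.996 -0.   ] tooly [ 0.996 -0.091 -0.   ]
[-0.009 -0.138  0.024]
172 [] 
184 [228, 293] [ 0.523 -0.208  0.043]
196 [219, 301] [ 0.523 -0.203  0.097]
208 [212, 310] [ 0.524 -0.201  0.131]
220 [185, 194, 203, 317, 326, 335] [ 0.525 -0.187  0.189]
232 [195, 326] [ 0.524 -0.197  0.175]
244 [188, 334] [ 0.524 -0.196  0.189]
```

Emit:
{"fn": "step_arm", "kwargs": {
  "plan": [
    {"jaw":0,"delta_pos":[0,0,0],"yaw":0},
    {"jaw":0,"delta_pos":[0,0,-0.03],"yaw":0},
    {"jaw":0,"delta_pos":[0,0,-0.08],"yaw":0},
    {"jaw":0,"delta_pos":[0,0,-0.14],"yaw":0},
    {"jaw":0,"delta_pos":[0.05,0,-0.14],"yaw":0},
    {"jaw":0,"delta_pos":[0.1,0,-0.12],"yaw":0},
    {"jaw":0,"delta_pos":[0.15,0,-0.1],"yaw":0},
    {"jaw":0,"delta_pos":[0.18,0,-0.1],"yaw":0},
    {"jaw":0,"delta_pos":[0.18,0,-0.1],"yaw":0}
  ]
}}

```text
time: 48.3
ee_pos: [0.5372, -0.0404, 0.2316]
orientation: [-2.317, -2.121, 0.0]
contact_force: [-0.9, -0.7, 0.0]
opening: 0.0953
gripper_force: 0.0
```

Run:
```python
from h import *
s,R=st()
a=snap("top","t27")[120:250,215:425]
b=snap("wrist","w27")
cv2.imwrite("pics/m27.png",np.hstack([cv2.resize(a[:, :].copy(),None,fx=1.9,fy=1.9,interpolation=cv2.INTER_CUBIC)[:246],cv2.resize(b[:230],None,fx=.78,fy=1.07)[:246]])[:,:,::-1]);
```

```text
t 48.3 ee [ 0.5372 -0.0404  0.2316] rv [-2.317 -2.121  0.   ] F [-0.9 -0.7  0. ] op 0.0953 gf 0.0
toolx [0.088 0.996 0.   ] tooly [ 0.996 -0.088 -0.   ]
```

View pics/m27.png

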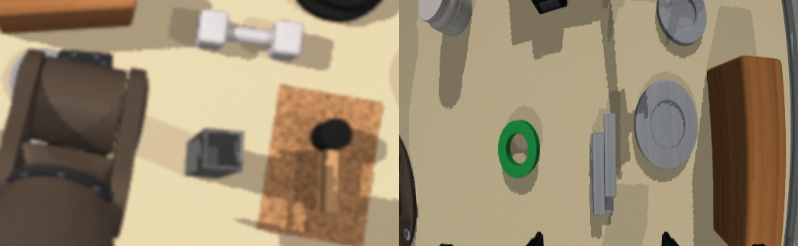

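Run:
```python
from h import *
im=cv2.imread("pics/w27_raw.png").astype(int)
for v in range(98,206,4): print(v," ".join("%3d"%x for x in im[v:v+2,236:286:2].mean((0,2))))
```

```text
98 161 162 162 161 161 162 161 162 161 161 161 161 161 161 162 147 141 126  92  91  92  92  90  92 109
102 162 160 161 161 161 160 160 160 161 161 155 143 141 142 141 142 142 128  91  92  91  92  91  90 107
106 160 161 161 160 161 161 161 160 161 161 141 141 141 128 137 134 129 133 132 134 129  88  92  92 106
110 161 160 162 161 159 161 161 161 161 141 142 143 142 117 139 137 128 133 133 135 128  88  92  93 110
114 161 161 162 161 161 161 161 146 141 143 142 142 141 117 137 136 128 132 132 135 128  87  91  92 111
118 161 162 160 161 161 162 144 142 143 142 142 141 142 129 137 136 128 131 131 135 129  88  92  91 102
122 160 160 161 161 161 160 142 138 139 139 139 140 139 135 136 136 129 132 130 135 131  89  91  92 101
126 161 161 161 161 161 131 115 137 130 130 132 134 133 119 136 135 128 130 131 136 130  88  91  92 111
130 161 161 161 161 162 128 110 138 130 130 130 133 133 120 136 135 128 131 129 135 130  88  92  91 111
134 161 161 161 161 131 128 116 139 130 128 130 132 133 124 134 135 129 131 130 134 130  89  92  91 101
138 161 162 161 161 121  96 113 137 131 128 131 132 131 121 1
[... 1006 characters left out ...]
  92 132 129 124 126 127 131 127 113 132 126 125 126 130 128 115 142 142 142
182 161 162 161 160 110 113  92 132 130 126 126 125 131 128 111 121 118 118 120 121 123 131 142 141 141
186 160 161 161 162 111 102  93 129 129 126 126 126 130 128  72  72  86  88  90  87 142 142 141 142 142
190 161 161 160 161 139 110  92 127 130 125 126 125 130 129  73  88  88  89  89  82 142 142 142 143 142
194 163 161 161 161 161 105  91 124 130 124 125 127 131 129  77  86  86  90  86  76 142 140 143 141 142
198 162 161 163 161 161 110 107 122 131 126 126 126 130 129 112 111 113 102  95 135 142 142 140 142 142
202 161 160 160 160 162 112 112 112 111 110 111 111 110 112 111 111  98  93 142 142 142 142 142 143 142
```

Run:
```python
from h import *
im=cv2.imread("pics/top0_raw.png").astype(int).sum(2)
c=cam("top")
# front edge (bottom in image): per column the last dark row; ends per row
F=[];
for u in range(95,168,4):
    col=im[225:262,u]; r=np.where(col<150)[0]; F.append((u,225+r[-1]+1))
p=np.polyfit(*zip(*F),1); print("front",p, max(abs(np.polyval(p,[a for a,_ in F])-[b for _,b in F])))
L=[];Rr=[]
for v in range(195,236,3):
    r=np.where(im[v,70:195]<150)[0]; L.append((v,70+r[0])); Rr.append((v,70+r[-1]+1))
print(L);print(Rr)
P=lambda u,v:np.round(onz("top",(u,v),.055,c),4)
for u in (90,130,172): print(P(u,np.polyval(p,u)))
im=cv2.imread("pics/w27_raw.png")
o=manip.sense()["ee_pos"]
for n,u,v0,v1 in (("R",271.5,106,182),("L",257,123,201)):
    a,b=onz("wrist",(u,v0),.036),onz("wrist",(u,v1),.036); print(n,a.round(4),b.round(4),np.linalg.norm(a-b).round(4))
for u,v in ((250,160),(264,160),(266,160),(278,160)): print(onz("wrist",(u,v),.036).round(4))
```

```text
front [-6.22807018e-02  2.51106140e+02] 0.5543859649123704
[(195, np.int64(86)), (198, np.int64(87)), (201, np.int64(87)), (204, np.int64(87)), (207, np.int64(87)), (210, np.int64(87)), (213, np.int64(87)), (216, np.int64(87)), (219, np.int64(87)), (222, np.int64(87)), (225, np.int64(87)), (228, np.int64(87)), (231, np.int64(88)), (234, np.int64(88))]
[(195, np.int64(172)), (198, np.int64(172)), (201, np.int64(172)), (204, np.int64(172)), (207, np.int64(172)), (210, np.int64(173)), (213, np.int64(183)), (216, np.int64(183)), (219, np.int64(183)), (222, np.int64(184)), (225, np.int64(184)), (228, np.int64(176)), (231, np.int64(174)), (234, np.int64(174))]
[0.3971 0.4525 0.055 ]
[0.4035 0.3344 0.055 ]
[0.4102 0.2105 0.055 ]
R [0.5589 0.0389 0.036 ] [ 0.5511 -0.053   0.036 ] 0.0923
L [0.54   0.0202 0.036 ] [ 0.5312 -0.0756  0.036 ] 0.0962
[ 0.5275 -0.0235  0.036 ]
[ 0.5443 -0.025   0.036 ]
[ 0.5467 -0.0252  0.036 ]
[ 0.5612 -0.0265  0.036 ]
```

Emit:
{"fn": "step_arm", "kwargs": {
  "plan": [
    {"jaw":0.33,"delta_pos":[0.023,0.006,0.02],"yaw":0},
    {"jaw":0.33,"delta_pos":[0.023,0.006,0.07],"yaw":0},
    {"jaw":0.33,"delta_pos":[0.023,0.006,0.12],"yaw":0},
    {"jaw":0.33,"delta_pos":[0.023,0.006,0.17],"yaw":0},
    {"jaw":0.33,"delta_pos":[0.023,0.006,0.19],"yaw":0},
    {"jaw":0.33,"delta_pos":[0.023,0.006,0.2],"yaw":0},
    {"jaw":0.33,"delta_pos":[0.023,0.006,0.2],"yaw":0},
    {"jaw":1,"delta_pos":[0.023,0.006,0.2],"yaw":0},
    {"jaw":1,"delta_pos":[0.023,0.006,0.2],"yaw":0},
    {"jaw":1,"delta_pos":[0.023,0.006,0.2],"yaw":0},
    {"jaw":1,"delta_pos":[0.023,0.006,0.2],"yaw":0},
    {"jaw":1,"delta_pos":[0.023,0.006,0.2],"yaw":0}
  ]
}}

```text
time: 49.9
ee_pos: [0.5449, -0.0195, 0.032]
orientation: [-2.32, -2.118, 0.001]
contact_force: [-3.4, 0.3, 5.7]
opening: 0.0357
gripper_force: 30.0
```

Emit:
{"fn": "step_arm", "kwargs": {
  "plan": [
    {"jaw":1,"delta_pos":[0,0,-0.02],"yaw":0},
    {"jaw":1,"delta_pos":[0,0,-0.06],"yaw":0},
    {"jaw":1,"delta_pos":[0,0,-0.12],"yaw":0},
    {"jaw":1,"delta_pos":[0,0,-0.16],"yaw":0},
    {"jaw":1,"delta_pos":[0,0,-0.16],"yaw":0},
    {"jaw":1,"delta_pos":[0,0,-0.16],"yaw":0}
  ]
}}

```text
time: 50.65
ee_pos: [0.5447, -0.0195, 0.1907]
orientation: [-2.319, -2.118, 0.001]
contact_force: [0.6, -0.3, -2.0]
opening: 0.036
gripper_force: 30.0
```

Run:
```python
from h import *
s,R=st();print(np.round(s["wrist_torque"],3))
im=snap("wrist","w28").astype(int)
for v in range(90,250,6): print(v," ".join("%3d"%x for x in im[v:v+2,226:300:3].mean((0,2))))
```

```text
t 50.65 ee [ 0.5447 -0.0195  0.1907] rv [-2.319e+00 -2.118e+00  1.000e-03] F [ 0.6 -0.3 -2. ] op 0.036 gf 30.0
toolx [0.091 0.996 0.   ] tooly [ 0.996 -0.091 -0.001]
[-0.024 -0.076  0.015]
90 170 170 170 171 169 171 170 170 170 170 170 170 169 118 117 117 117 157 170 169 169 149 149 150 151
96 170 171 170 170 170 170 169 171 170 171 170 169 167 118 117 117 117 119 170 169 170 158 158 165 165
102 170 170 171 170 170 170 171 169 170 170 170 170 169 119 117 117 117 117 117 117 118 159 171 169 170
108 170 170 170 171 170 170 170 170 170 170 170 171 170 164 119 118 119 117 116 118 118 117 170 170 170
114 170 169 170 170 170 170 170 170 170 171 169 171 170 168 118 116 117 117 118 119 118 116 170 171 170
120 170 170 170 170 170 171 170 171 171 170 170 170 170 170 118 118 117 118 119 118 118 117 160 169 169
126 170 170 170 170 170 169 170 171 171 170 170 172 171 171 154 118 116 118 118 119 118 117 117 118 118
132 169 170 169 171 170 171 165 163 153 154 154 170 163 163 164 111 102 117 117 116 118 118 117 118 119
138 170 170 171 170 170 163 151 150 150 150 150 151  98 117 115 112 115 114 115 1
[... 1194 characters left out ...]
 119 131 138 141 136 122 124 143 141 136 134 135 133 136 141 136 117 150 150
216 112 100 122 123 120 115 136 135 136 142 136 122 123 143 140 136 135 134 133 137 140 136 117  99 142
222  15  87 122 124 118 122 136 135 137 142 136 123 123 142 141 134 134 135 133 137 140 136 104  10  21
228  16  63 122 124 118 133 137 135 136 142 137 122 123 143 141 135 136 134 132 138 139 135  71  17  12
234  23  39 120 123 118 134 136 135 136 141 136 123 123 143 140 135 136 133 133 137 139 134  34  19  13
240  15  29 118 132 137 133 136 134 136 142 137 123 123 144 139 135 136 133 134 137 137 133  26  12  20
246  15  21 117 138 137 134 135 134 135 142 136 123 123 143 139 136 135 134 134 140 124  91  19  10  16
```

Emit:
{"fn": "step_arm", "kwargs": {
  "plan": [
    {"jaw":1,"delta_pos":[0.04,-0.04,-0.02],"yaw":-0.05},
    {"jaw":1,"delta_pos":[0.09,-0.07,-0.03],"yaw":-0.1},
    {"jaw":1,"delta_pos":[0.14,-0.1,-0.03],"yaw":-0.145},
    {"jaw":1,"delta_pos":[0.19,-0.117,-0.03],"yaw":-0.145},
    {"jaw":1,"delta_pos":[0.24,-0.117,-0.03],"yaw":-0.145},
    {"jaw":1,"delta_pos":[0.29,-0.117,-0.03],"yaw":-0.145},
    {"jaw":1,"delta_pos":[0.34,-0.117,-0.03],"yaw":-0.145},
    {"jaw":1,"delta_pos":[0.38,-0.117,-0.03],"yaw":-0.145},
    {"jaw":1,"delta_pos":[0.404,-0.117,-0.03],"yaw":-0.145},
    {"jaw":1,"delta_pos":[0.404,-0.117,-0.03],"yaw":-0.145},
    {"jaw":1,"delta_pos":[0.404,-0.117,-0.03],"yaw":-0.145}
  ]
}}

```text
time: 52.08
ee_pos: [0.4651, 0.3926, 0.2203]
orientation: [-2.16, -2.28, 0.004]
contact_force: [0.1, -0.8, -2.8]
opening: 0.0355
gripper_force: 30.0
```

Run:
```python
from h import *
s,R=st();print(np.round(s["wrist_torque"],3))
im=snap("wrist","w29"); asc(im,60,0,460,260,7,9)
snap("top","t29")
```

```text
t 52.08 ee [0.4651 0.3926 0.2203] rv [-2.16  -2.28   0.004] F [ 0.1 -0.8 -2.8] op 0.0355 gf 30.0
toolx [-0.054  0.999 -0.001] tooly [ 0.999  0.054 -0.002]
[-0.029 -0.149  0.008]
0 oooooooooooooooooooooooooooooooooooooooooooooooooooooooooo
9 oooooooooooooooooooooooooooooooooooooooooooooooooooooooooo
18 oooooooooooooooooooooooooooooooooooooooooooooooooooooooooo
27 oooooooooooooooooooooooooooooooooooooooooooooooooooooooooo
36 oooooooooooooooooooooooooooooooooooooooooooooooooooooooooo
45 oooooooooooooooooooooooooooooooooooooooooooooooooooooooooo
54 oooooooooooooooooooooooooooooooooooooooooooooooooooooooooo
63 oooooooooooooooooooooooooooooooooooooooooooooooooooooooooo
72 oooooooooooooooooooooooooooooooooooooooooooooooooooooooooo
81 oooo%@@@%###oooooooooooooooooooooooooooooooooooooooooooooo
90 oo%%%@%%%#*####ooooooooooooooooooooooooooooooooooooooooooo
99 %*###%%%%#*****ooooooooooooooooooooooooooooooooooooooooooo
108 %++++#####+++++oooooooooooo=ooooo=ooooo=oooooooooooooooooo
117 #+++**###*+++++ooooo=......:::::.:..:.....-.......::::-ooo
126 ooo##****++++*oooooo+....:.:.::.:.........:.......
[... 190 characters left out ...]
.......
162 ooooooooooooooooooooo.::::::-#*##=::::...::...............
171 ooooooooooooooooooooo.::=+++=#*##=::::...::...............
180 ooooooooooooooooooooo..:*###*#*##=::::...:................
189 ooooooooooooooooooooo..:***#*#**#=::::...:................
198 ooooooooooooooooooooo..:***#*#*##-::::...:................
207 ooooooooooooooooooooo:.:***#*####-::::...:................
216 ooooooooooooooooooooo:..***######-::::...:................
225 =oooooooooooooooooooo:..+*#######-.:::...:...............:
234 .-oooooooo=::------=o:.:+########:..:::::::::::...........
243 ..ooooooo-::::::::::-..:+#######*:...:::::::::::..........
252 ====++++-::::::::::oo.::+#######+::.:oo:::::::::::----====
```

Run:
```python
from h import *
im=cv2.imread("pics/w29_raw.png").astype(int).sum(2)
for u in (225,300,340): d=np.diff(im[95:140,u]); i=np.argmin(d); print("far",u,95+i,onz("wrist",(u,95.5+i),.055).round(4))
for v in (150,200): d=np.diff(im[v,180:240]); i=np.argmin(d); print("front",v,180+i,onz("wrist",(180.5+i,v),.055).round(4))
c=np.array([.4884,.3366]);a=.054;ex=np.array([np.cos(a),np.sin(a)]);ey=np.array([-np.sin(a),np.cos(a)])
print("pred far mid",c+.125*ey,"front mid",c-.085*ex)
```

```text
far 225 111 [0.4239 0.4664 0.055 ]
far 300 111 [0.5053 0.4709 0.055 ]
far 340 112 [0.5503 0.4738 0.055 ]
front 150 203 [0.4014 0.423  0.055 ]
front 200 205 [0.4043 0.3651 0.055 ]
pred far mid [0.48165328 0.46141779] front mid [0.4035239  0.33201223]
```

Emit:
{"fn": "step_arm", "kwargs": {
  "plan": [
    {"jaw":1,"delta_pos":[0.006,0.002,0.05],"yaw":0},
    {"jaw":1,"delta_pos":[0.006,0.002,0.1],"yaw":0},
    {"jaw":1,"delta_pos":[0.006,0.002,0.15],"yaw":0},
    {"jaw":1,"delta_pos":[0.006,0.002,0.18],"yaw":0},
    {"jaw":1,"delta_pos":[0.006,0.002,0.194],"yaw":0},
    {"jaw":1,"delta_pos":[0.006,0.002,0.196],"yaw":0},
    {"jaw":0.45,"delta_pos":[0.006,0.002,0.196],"yaw":0},
    {"jaw":0.45,"delta_pos":[0.006,0.002,0.196],"yaw":0},
    {"jaw":0.45,"delta_pos":[0.006,0.002,0.196],"yaw":0},
    {"jaw":0.45,"delta_pos":[0.006,0.002,0.14],"yaw":0},
    {"jaw":0.45,"delta_pos":[0.006,0.002,0.08],"yaw":0},
    {"jaw":0.45,"delta_pos":[0.006,0.002,0.02],"yaw":0},
    {"jaw":0.45,"delta_pos":[0.006,0.002,-0.03],"yaw":0},
    {"jaw":0.45,"delta_pos":[0.006,0.002,-0.03],"yaw":0}
  ]
}}

```text
time: 53.92
ee_pos: [0.4679, 0.4002, 0.2561]
orientation: [2.159, 2.279, 0.012]
contact_force: [-0.3, 0.3, -0.4]
opening: 0.0528
gripper_force: 0.0
```

Run:
```python
from h import *
s,R=st()
im=snap("wrist","w30"); asc(im,180,100,400,300,5,7)
```

```text
t 53.92 ee [0.4679 0.4002 0.2561] rv [2.159 2.279 0.012] F [-0.3  0.3 -0.4] op 0.0528 gf 0.0
toolx [-0.054  0.999  0.004] tooly [0.999 0.054 0.007]
100 oooooooooooooooooooooooooooooooooooooooooooo
107 oooooooooooooooooooooooooooooooooooooooooooo
114 oooooooooooooooooooooooooooooooooooooooooooo
121 ooooo:..::::::::--:.::::::::::..-..:::---=oo
128 ooooo:......::.:++=..:..:.......-...........
135 ooooo:.....:::::++=.............-...........
142 ooooo:.......+++++=.............-...........
149 ooooo:.......*#*##+.............-...........
156 ooooo:.......*####+.............-...........
163 ooooo-.::::::*####+::::::::.....-...........
170 ooooo-.::::::*####+::::::::.....-...........
177 ooooo-.::::::*####+::::::::.....-...........
184 ooooo=..:::::*####+::::::::.....:...........
191 ooooo=..:::::*##++-::::::::....::...........
198 oooooo..:::::+#*.::::::::::....-............
205 oooooo..:::::=*+:::::::::::....-............
212 oooooo..:::::..::::::::::::....-............
219 ooooo=.::::::::::::::::::......-............
226 oooo-.::::::::::::::::::::.....-............
233 ooo:..:.:::::::::::::::::.:....-.:::::::::::
240 oo:..:..::::::::::::::::.......-..::::::::::
247 o:...:..:::::::::::::::::..:....:oo:::::::::
254 :::::::.:::::::::::::::::..:::::ooo:::::::::
261 =================================-o::-----::
268 =================================-oo::::::::
275 ================================--oo::::::::
282 ::::--=---------------------::::-oo:::::::::
289 ....:oo:::::::::::.....:::::....:oo:::::::::
296 :...-ooooooo::::::=ooooooooo.......::::--ooo
```

Emit:
{"fn": "step_arm", "kwargs": {
  "plan": [
    {"jaw":0.3,"delta_pos":[-0.06,0,0],"yaw":0},
    {"jaw":0.3,"delta_pos":[-0.12,0,0],"yaw":0},
    {"jaw":0.3,"delta_pos":[-0.18,0,0],"yaw":0.03},
    {"jaw":0.3,"delta_pos":[-0.24,0.01,0],"yaw":0.06},
    {"jaw":0.3,"delta_pos":[-0.3,0.02,0.01],"yaw":0.1},
    {"jaw":0.3,"delta_pos":[-0.36,0.035,0.02],"yaw":0.145},
    {"jaw":0.3,"delta_pos":[-0.41,0.045,0.025],"yaw":0.145},
    {"jaw":0.3,"delta_pos":[-0.443,0.045,0.025],"yaw":0.145},
    {"jaw":0.3,"delta_pos":[-0.443,0.045,0.025],"yaw":0.145},
    {"jaw":0.3,"delta_pos":[-0.443,0.045,0.025],"yaw":0.145}
  ]
}}

```text
time: 55.22
ee_pos: [0.5355, -0.0399, 0.2258]
orientation: [-2.319, -2.117, 0.001]
contact_force: [0.4, -0.2, 0.2]
opening: 0.0667
gripper_force: 0.0
```

Run:
```python
from h import *
s,R=st()
im=snap("wrist","w31").astype(int); asc(im,180,70,380,230,5,8)
for v in range(98,206,6): print(v," ".join("%3d"%x for x in im[v:v+2,236:286:2].mean((0,2))))
```

```text
t 55.23 ee [ 0.5355 -0.0399  0.2258] rv [-2.319e+00 -2.117e+00  1.000e-03] F [ 0.4 -0.2  0.2] op 0.0667 gf 0.0
toolx [0.091 0.996 0.   ] tooly [ 0.996 -0.091 -0.002]
70 oooooooooooooooooooooooooooooooooooooooo
78 oooooooooooooooooooooooooooo++++++++++oo
86 ooooooooooooooooooooooooooo=+++++++++++o
94 oooooooooooooooooooooooooo==+++++===++++
102 ooooooooooooooooooooooooo===++++++++==++
110 ooooooooooooooooooooooooo++++++++++++=++
118 ooooooooooooooooooooooooo+++++++++++++++
126 ooooooooooooo++++++=ooooo=++++++++++++++
134 ooooooooooooo+++=+++oooooo++++++++++++++
142 ooooooooooooo+++=+++ooooooo++++++++++++o
150 ooooooooooooo+++=+++oooooooo=+++++++++oo
158 ooooooooooooo+++++++oooooooooooooooooooo
166 ooooooooooooo+++++++oooooooooooooooooooo
174 ooooooooooooo+++++++oooooooooooooooooooo
182 ooooooooooooo++++++ooooooooooooooooooooo
190 ooooooooooooo++++++ooooooooooooooooooooo
198 oooooooooooooo++o++ooooooooooooooooooooo
206 oooooooooooooooooooooooooooooooooooooooo
214 oooo-ooooooooooooooooooooooooooooooooooo
222 oo-..oooooooooooooooooooooo..:oooooooooo
98 168 167 168 169 168 167 168 168 167
[... 1132 characters left out ...]
 136 137 130 132 131 139 133  96 140 137 131 134 133 140 129 149 165 126 116
170 169 169 168 168 168 116 135 138 130 132 132 138 134  97 138 136 131 132 132 138 127 148 155 169 168
176 167 168 168 169 168 116 131 137 132 133 132 139 133  96 138 136 130 132 132 137 126 148 169 164 163
182 169 168 168 167 169 116 129 136 131 132 132 136 132  96 139 134 130 131 133 136 123 148 148 149 148
188 169 168 169 168 169 116 126 136 131 132 132 136 132  96 137 132 131 131 134 135 134 148 148 148 149
194 168 168 168 168 168 131 122 136 131 131 131 138 133 116 138 134 131 130 133 134 123 148 148 147 147
200 169 167 168 169 168 156 114 117 114 116 116 117 116 115 120 120 118 119 121 108 128 148 148 148 149
```

Run:
```python
from h import *
s,R=st()
for u,v in((247,126),(278,126),(247,200),(277,200),(262.3,163)):
    p=onz("wrist",(u,v),.018); d=R.T@(p-np.array(s["ee_pos"])); print(p.round(4),d.round(4))
```

```text
t 55.27 ee [ 0.5356 -0.0395  0.2261] rv [-2.319e+00 -2.118e+00  1.000e-03] F [ 0.3  0.9 -0.5] op 0.0664 gf 0.0
toolx [0.09  0.996 0.   ] tooly [ 0.996 -0.09  -0.001]
[0.5253 0.0201 0.018 ] [ 0.0585 -0.0154  0.2081]
[0.5632 0.0168 0.018 ] [0.0585 0.0227 0.208 ]
[ 0.516  -0.0739  0.018 ] [-0.0361 -0.0162  0.2081]
[ 0.5545 -0.0774  0.018 ] [-0.036   0.0225  0.208 ]
[ 0.5399 -0.0277  0.018 ] [0.0122 0.0035 0.2081]
```

Emit:
{"fn": "step_arm", "kwargs": {
  "plan": [
    {"jaw":0.3,"delta_pos":[0.011,0.003,0.03],"yaw":0},
    {"jaw":0.3,"delta_pos":[0.011,0.003,0.09],"yaw":0},
    {"jaw":0.3,"delta_pos":[0.011,0.003,0.15],"yaw":0},
    {"jaw":0.3,"delta_pos":[0.011,0.003,0.19],"yaw":0},
    {"jaw":0.3,"delta_pos":[0.011,0.003,0.209],"yaw":0},
    {"jaw":0.3,"delta_pos":[0.011,0.003,0.209],"yaw":0},
    {"jaw":1,"delta_pos":[0.011,0.003,0.209],"yaw":0},
    {"jaw":1,"delta_pos":[0.011,0.003,0.209],"yaw":0},
    {"jaw":1,"delta_pos":[0.011,0.003,0.209],"yaw":0},
    {"jaw":1,"delta_pos":[0.011,0.003,0.209],"yaw":0},
    {"jaw":1,"delta_pos":[0.011,0.003,0.209],"yaw":0}
  ]
}}

```text
time: 56.65
ee_pos: [0.5396, -0.0297, 0.0181]
orientation: [-2.32, -2.118, 0.0]
contact_force: [-2.4, 1.3, 6.8]
opening: 0.0358
gripper_force: 30.0
```

Emit:
{"fn": "step_arm", "kwargs": {
  "plan": [
    {"jaw":1,"delta_pos":[0,0,-0.03],"yaw":0},
    {"jaw":1,"delta_pos":[0,0,-0.09],"yaw":0},
    {"jaw":1,"delta_pos":[0,0,-0.15],"yaw":0},
    {"jaw":1,"delta_pos":[0,0,-0.2],"yaw":0},
    {"jaw":1,"delta_pos":[0,0,-0.2],"yaw":0},
    {"jaw":1,"delta_pos":[0,0,-0.2],"yaw":0}
  ]
}}

```text
time: 57.4
ee_pos: [0.5393, -0.0297, 0.2167]
orientation: [-2.32, -2.117, 0.001]
contact_force: [-0.2, -0.2, -3.4]
opening: 0.0358
gripper_force: 30.0
```

Run:
```python
from h import *
s,R=st()
im=snap("wrist","w32"); asc(im,180,70,380,250,5,8)
g=np.array([.4721,.284,.21])-np.array(s["ee_pos"]); print((R.T@g).round(4))
```

```text
t 57.4 ee [ 0.5393 -0.0297  0.2167] rv [-2.320e+00 -2.117e+00  1.000e-03] F [-0.2 -0.2 -3.4] op 0.0358 gf 30.0
toolx [0.091 0.996 0.   ] tooly [ 0.996 -0.091 -0.001]
70 oooooooooooooooooooooooooooooooooooooooo
78 oooooooooooooooooooooooooooooooooooooooo
86 oooooooooooooooooooooooooooo++++++++++oo
94 oooooooooooooooooooooooooo==+++++++++++o
102 ooooooooooooooooooooooooo===+++++===++++
110 ooooooooooooooooooooooooo===++++++++++++
118 oooooooooooooooooooooooo=++++++++++++=++
126 oooooooooooooooooooooooo=+++++++++++++++
134 ooooooooooooooooooooooooo+++++++++++++++
142 ooooooooooooooooooooooooo=++++++++++++++
150 oooooooooooooooooooooooooo=++++++++++++*
158 oooooooooo++++++=++++++ooooo++++++++++oo
166 oooooooooo++++++=++++++oooooooo++++ooooo
174 oooooooooo++++++=++++++ooooooooooooooooo
182 oooooooooo++++++=++++++ooooooooooooooooo
190 oooooooooo++++++=++++++ooooooooooooooooo
198 oooooooooo+++++++++++++ooooooooooooooooo
206 oooooooooo+++++++++++++ooooooooooooooooo
214 ooooooooo-++++++++++++=ooooooooooooooooo
222 oooooooo..=+++++++++++:.:ooooooooooooooo
230 oooooo-...=+++++++++++:..:oooooooooooooo
238 ....o-....=+++++++++++....:o............
246 ...o:.....=++++++++++=......o:..........
[ 0.3063 -0.0954  0.0068]
```

Emit:
{"fn": "step_arm", "kwargs": {
  "plan": [
    {"jaw":1,"delta_pos":[0.04,-0.04,0],"yaw":-0.05},
    {"jaw":1,"delta_pos":[0.09,-0.07,0],"yaw":-0.1},
    {"jaw":1,"delta_pos":[0.14,-0.096,0],"yaw":-0.145},
    {"jaw":1,"delta_pos":[0.19,-0.096,0],"yaw":-0.145},
    {"jaw":1,"delta_pos":[0.24,-0.096,0],"yaw":-0.145},
    {"jaw":1,"delta_pos":[0.28,-0.096,0],"yaw":-0.145},
    {"jaw":1,"delta_pos":[0.3,-0.096,0],"yaw":-0.145},
    {"jaw":1,"delta_pos":[0.3,-0.096,0.007],"yaw":-0.145},
    {"jaw":1,"delta_pos":[0.3,-0.096,0.007],"yaw":-0.145}
  ]
}}

```text
time: 58.58
ee_pos: [0.4711, 0.2766, 0.2093]
orientation: [-2.161, -2.279, 0.004]
contact_force: [-0.7, -0.3, -2.9]
opening: 0.0356
gripper_force: 30.0
```

Emit:
{"fn": "step_arm", "kwargs": {
  "plan": [
    {"jaw":1,"delta_pos":[0,0,0.05],"yaw":0},
    {"jaw":1,"delta_pos":[0,0,0.1],"yaw":0},
    {"jaw":1,"delta_pos":[0,0,0.15],"yaw":0},
    {"jaw":1,"delta_pos":[0,0,0.175],"yaw":0},
    {"jaw":1,"delta_pos":[0,0,0.182],"yaw":0},
    {"jaw":1,"delta_pos":[0,0,0.182],"yaw":0},
    {"jaw":0.45,"delta_pos":[0,0,0.182],"yaw":0},
    {"jaw":0.45,"delta_pos":[0,0,0.182],"yaw":0},
    {"jaw":0.45,"delta_pos":[0,0,0.182],"yaw":0},
    {"jaw":0.45,"delta_pos":[0,0,0.14],"yaw":0},
    {"jaw":0.45,"delta_pos":[0,0,0.08],"yaw":0},
    {"jaw":0.45,"delta_pos":[0,0,0.02],"yaw":0},
    {"jaw":0.45,"delta_pos":[0,0,-0.04],"yaw":0},
    {"jaw":0.45,"delta_pos":[0,0,-0.04],"yaw":0}
  ]
}}

```text
time: 60.32
ee_pos: [0.4727, 0.2784, 0.2552]
orientation: [2.158, 2.278, 0.012]
contact_force: [0.0, 1.2, -1.2]
opening: 0.0523
gripper_force: 0.0
```

Run:
```python
from h import *
s,R=st()
im=snap("wrist","w33"); asc(im,150,60,440,270,6,8)
t=snap("top","t33"); asc(t,60,150,200,260,3,4)
```

```text
t 60.33 ee [0.4727 0.2784 0.2552] rv [2.158 2.278 0.012] F [ 0.   1.2 -1.2] op 0.0523 gf 0.0
toolx [-0.054  0.999  0.003] tooly [0.998 0.054 0.008]
60 ooooooooo-...:::#%#%*:::::::::..-................
68 ooooooooo-...:::#%##*:::::::::..-................
76 ooooooooo-.:::::#%##*:::::::::..-................
84 ooooooooo-.:::::####*::::::::...-................
92 ooooooooo-.:::::####*::::::::...-................
100 ooooooooo-.:::::##*+=::::::::...-................
108 ooooooooo-.:::::##=::::::::::...-................
116 ooooooooo-.:::::++-::::::::::...-................
124 ooooooooo-.:::::..::::::::::....-................
132 ooooooooo=.:::::**+*-:::::::....-................
140 ooooooooo=.:::::####=:::::::....-................
148 ooooooooo=.:::::####=:::::::....-................
156 oooooooooo.:::::####=:::::::....-................
164 oooooooooo.:::::####=:::::::....-................
172 oooooooooo.:::::####=::::::.....:................
180 oooooooooo..:::.####=::::::....::................
188 oooooooooo..:::.##*#=::::::....::................
196 oooooooooo..:::.****-::::::....-...
[... 1256 characters left out ...]
-.............:ooooooooo
210 ooooooooooo-::ooo::::::::......:::::.:--ooooooo
214 oooooooooo-:::ooo:::::::::==++++++++:....-ooooo
218 ooooooo--:::::-ooo::::::::+****+++++-....-ooooo
222 ::----:::::::::ooo::::::::********++-....-ooooo
226 :::::::::::::::ooo::::::::------:::::.:--oooooo
230 :::::::::::::ooooo-::::::.............ooooooooo
234 ::::::::::oooo--ooo::::::.............ooooooooo
238 :::::::oooooo-::ooo-:::::.....::::::::ooooooooo
242 ::::ooooo-:::::::ooo:::::oooooooooooooooooooooo
246 -ooooo-:::::::::::-o-::::oooooooooooooooooooooo
250 oooo-:::::::::::::::-::::oooooooooooooooooooooo
254 :--:::::-ooo--:::::::::::-ooooooooooooooooooooo
258 :::::-oooooo--:::::::::::oooooooooooooooooooooo
```

Emit:
{"fn": "step_arm", "kwargs": {
  "plan": [
    {"jaw":1,"delta_pos":[0,0,-0.06],"yaw":0},
    {"jaw":1,"delta_pos":[0.02,0.03,-0.08],"yaw":0},
    {"jaw":1,"delta_pos":[0.04,0.08,-0.08],"yaw":0},
    {"jaw":1,"delta_pos":[0.06,0.13,-0.08],"yaw":0},
    {"jaw":1,"delta_pos":[0.06,0.18,-0.08],"yaw":0},
    {"jaw":1,"delta_pos":[0.06,0.22,-0.08],"yaw":0},
    {"jaw":1,"delta_pos":[0.06,0.22,-0.08],"yaw":0},
    {"jaw":1,"delta_pos":[0.06,0.22,-0.03],"yaw":0},
    {"jaw":1,"delta_pos":[0.06,0.22,0.02],"yaw":0},
    {"jaw":1,"delta_pos":[0.06,0.22,0.052],"yaw":0},
    {"jaw":1,"delta_pos":[0.06,0.22,0.052],"yaw":0}
  ]
}}

```text
time: 61.8
ee_pos: [0.6862, 0.3492, 0.195]
orientation: [-2.158, -2.279, 0.009]
contact_force: [-0.2, -0.2, 1.4]
opening: 0.0003
gripper_force: 0.0
```

Run:
```python
from h import *
s,R=st()
im=snap("wrist","w34"); asc(im,60,60,440,270,8,10)
```

```text
t 61.8 ee [0.6862 0.3492 0.195 ] rv [-2.158 -2.279  0.009] F [-0.2 -0.2  1.4] op 0.0003 gf 0.0
toolx [-0.054  0.999 -0.002] tooly [ 0.999  0.054 -0.006]
60 ooooooo-:...:ooooooooooooooooooooooooooooooooooo
70 oo=-:...:....-oooooooooooooooooooooooooooooooooo
80 ...:-:..:....=oooooooooooooooooooooooooooooooooo
90 ...-=-..:....-oooooooooooooooooooooooooooooooooo
100 ..-=+-..:....-oooooooooooooooooooooooooooooooooo
110 ..+**-..:....-oooooooooooooooooooooooooooooooooo
120 ..+**=..:....-oooooooooooooooooooooooooooooooooo
130 ..+**=..:....:oooooooooooooooooooooooooooooooooo
140 ..=**=:.:....:oooooooooooooooooooooooooooooooooo
150 ..=**=:.:....:oooooooooooooooooooooooooooooooooo
160 ..-*-...:.....oooooooooooooooooooooooooooooooooo
170 ..:=:...:.....oooooooooooooooooooooooooooooooooo
180 ...:--::......oooooooooooooooooooooooooooooooooo
190 ..:***-:......oooooooooooooooooooooooooooooooooo
200 ...+**-..:....oooooooooooooooooooooooooooooooooo
210 ...+**=..:....oooooooooooooooooooooooooooooooooo
220 ...-**+:.:....=ooooooooo::ooooooooooooooooooooo=
230 ...:**+:......-oooooooo:.::oooooooooooooooooooo:
240 ....+*+-......:-:::::::::::::::::::oooooooooooo.
250 ----===-:::...::::::::::oo:::::::::-ooooooooo+=-
260 --=========---::::::::::oo::::::::::---=========
```

Emit:
{"fn": "step_arm", "kwargs": {
  "plan": [
    {"jaw":1,"delta_pos":[0,-0.03,-0.004],"yaw":0},
    {"jaw":1,"delta_pos":[0,-0.06,-0.006],"yaw":0},
    {"jaw":1,"delta_pos":[0,-0.08,-0.007],"yaw":0},
    {"jaw":1,"delta_pos":[0,-0.1,-0.007],"yaw":0},
    {"jaw":1,"delta_pos":[0,-0.12,-0.006],"yaw":0},
    {"jaw":1,"delta_pos":[0,-0.14,-0.002],"yaw":0},
    {"jaw":1,"delta_pos":[0,-0.16,0.005],"yaw":0},
    {"jaw":1,"delta_pos":[0,-0.18,0.016],"yaw":0},
    {"jaw":1,"delta_pos":[0,-0.197,0.029],"yaw":0},
    {"jaw":1,"delta_pos":[0,-0.197,0.029],"yaw":0}
  ]
}}

```text
time: 63.1
ee_pos: [0.4908, 0.3391, 0.1709]
orientation: [2.159, 2.281, 0.002]
contact_force: [0.3, 0.3, 0.3]
opening: 0.0003
gripper_force: 0.0
```

Emit:
{"fn": "step_arm", "kwargs": {
  "plan": [
    {"jaw":1,"delta_pos":[0,-0.014,0.013],"yaw":0},
    {"jaw":1,"delta_pos":[0,-0.026,0.027],"yaw":0},
    {"jaw":1,"delta_pos":[0,-0.037,0.043],"yaw":0},
    {"jaw":1,"delta_pos":[0,-0.045,0.06],"yaw":0},
    {"jaw":1,"delta_pos":[0,-0.051,0.077],"yaw":0},
    {"jaw":1,"delta_pos":[0,-0.055,0.09],"yaw":0},
    {"jaw":1,"delta_pos":[0,-0.055,0.09],"yaw":0}
  ]
}}

```text
time: 63.98
ee_pos: [0.4366, 0.336, 0.0795]
orientation: [-2.161, -2.281, 0.001]
contact_force: [1.4, 0.1, -0.1]
opening: 0.0004
gripper_force: 0.0
```

Run:
```python
from h import *
s,R=st()
im=snap("scene","s35"); asc(im,230,60,370,180,3,5)
```

```text
t 63.98 ee [0.4366 0.336  0.0795] rv [-2.161e+00 -2.281e+00  1.000e-03] F [ 1.4  0.1 -0.1] op 0.0004 gf 0.0
toolx [-0.054  0.999 -0.   ] tooly [ 0.999  0.054 -0.   ]
60 oooooooooooo=-:::::::::::::::::::ooooooo-::---:
65 ooooooooooo=++=-:::::::::=--::::=ooooooo--:::--
70 ooooooooooo+++-:-::::::-oooooo=oooooooo---::---
75 oooooooooooo-:::::--:::oooooooooooooooo-:------
80 ooooooooooo-:::::::::-ooooooooooooooooo=::---:-
85 oooooooooo-:::::::::::-=oooooooooooooooo=----oo
90 oooooooooo--===-::::::--::--ooooooooooooooooooo
95 ooooooooooooooo-::::::::::::ooooooooooooooooooo
100 oooooooooooooooo-::::::::::::::-=oooooooooooooo
105 ###oooooooooooo-:::::::::::::::::-ooooooooooooo
110 ####oooooooooo-::::::::::::::::::oooooooooooooo
115 **+++oooooooo-::::::::::::::::::ooooooooooooooo
120 +++=oooooooo:::::::::::::::::::oooooooooooooooo
125 +++=ooooooo:::::::::::::::::::ooooooooooooooooo
130 +++ooooooo=:::==-::::::::::::=ooooooooooooooooo
135 ooooooooooo:::=+-:::::::::::-oooooooooooooooooo
140 ooooooooooo-:::::::::::::::-ooooooooooooooooooo
145 oooooooooooo-:::::::::::::-oooooooooooooooooooo
150 oooooooooooo=--::---:::::-ooooooooooooooooooooo
155 ooooooooooooooo=oooooo---oooooooooooooooooooooo
160 ooooooooooooooooooooooooooooooooooooooooooooooo
165 ooooooooooooooooooooooooooooooooooooooooooooooo
170 ooooooooooooooooooooooooooooooooooooooooooooooo
175 oooooooooooooooooooooooooooo**++++*oooooooooooo
```

Emit:
{"fn": "step_arm", "kwargs": {
  "plan": [
    {"jaw":1,"delta_pos":[0,-0.01,0.003],"yaw":0},
    {"jaw":1,"delta_pos":[0,-0.01,0.005],"yaw":0},
    {"jaw":1,"delta_pos":[0,-0.01,0.006],"yaw":0},
    {"jaw":1,"delta_pos":[0,-0.01,0.006],"yaw":0}
  ]
}}

```text
time: 64.53
ee_pos: [0.4258, 0.3353, 0.0747]
orientation: [-2.16, -2.281, 0.001]
contact_force: [-5.2, -2.0, 15.1]
opening: 0.0005
gripper_force: 7.6
```

Emit:
{"fn": "step_arm", "kwargs": {
  "plan": [
    {"jaw":1,"delta_pos":[0,0,0.001],"yaw":0},
    {"jaw":1,"delta_pos":[0,0,0.0015],"yaw":0},
    {"jaw":1,"delta_pos":[0,0,0.0015],"yaw":0}
  ]
}}

```text
time: 64.9
ee_pos: [0.4258, 0.3354, 0.0744]
orientation: [-2.16, -2.281, -0.0]
contact_force: [-10.3, -3.6, 32.3]
opening: 0.0004
gripper_force: 16.2
```

Emit:
{"fn": "step_arm", "kwargs": {
  "plan": [
    {"jaw":1,"delta_pos":[0,0,0.001],"yaw":0},
    {"jaw":1,"delta_pos":[0,0,0.001],"yaw":0}
  ]
}}

```text
time: 65.15
ee_pos: [0.4258, 0.3354, 0.0743]
orientation: [2.16, 2.281, 0.001]
contact_force: [-13.0, -6.5, 44.0]
opening: 0.0005
gripper_force: 22.1
```

Emit:
{"fn": "step_arm", "kwargs": {
  "plan": [
    {"jaw":1,"delta_pos":[0,0,-0.05],"yaw":0},
    {"jaw":1,"delta_pos":[0,0,-0.11],"yaw":0},
    {"jaw":0.3,"delta_pos":[0,0,-0.17],"yaw":0},
    {"jaw":0.3,"delta_pos":[-0.03,0,-0.2],"yaw":0.1},
    {"jaw":0.3,"delta_pos":[-0.09,0,-0.2],"yaw":0.25},
    {"jaw":0.3,"delta_pos":[-0.15,0.01,-0.2],"yaw":0.4},
    {"jaw":0.3,"delta_pos":[-0.21,0.01,-0.2],"yaw":0.55},
    {"jaw":0.3,"delta_pos":[-0.27,0.02,-0.2],"yaw":0.7},
    {"jaw":0.3,"delta_pos":[-0.33,0.02,-0.2],"yaw":0.85},
    {"jaw":0.3,"delta_pos":[-0.39,0.03,-0.2],"yaw":1.0},
    {"jaw":0.3,"delta_pos":[-0.45,0.03,-0.2],"yaw":1.15},
    {"jaw":0.3,"delta_pos":[-0.51,0.034,-0.2],"yaw":1.3},
    {"jaw":0.3,"delta_pos":[-0.57,0.034,-0.2],"yaw":1.45},
    {"jaw":0.3,"delta_pos":[-0.63,0.034,-0.2],"yaw":1.6},
    {"jaw":0.3,"delta_pos":[-0.69,0.034,-0.2],"yaw":1.68},
    {"jaw":0.3,"delta_pos":[-0.738,0.034,-0.2],"yaw":1.68},
    {"jaw":0.3,"delta_pos":[-0.738,0.034,-0.2],"yaw":1.68},
    {"jaw":0.3,"delta_pos":[-0.738,0.034,-0.2],"yaw":1.68}
  ]
}}

```text
time: 67.4
ee_pos: [0.5, -0.3992, 0.2709]
orientation: [-3.14, 0.087, 0.001]
contact_force: [0.9, -1.1, -0.6]
opening: 0.0662
gripper_force: 0.0
```

Run:
```python
from h import *
s,R=st(); print(np.round(s["qpos"],2))
im=snap("wrist","w36"); 
for P in [(.552,-.437,.064),(.431,-.43,.044)]: print(proj("wrist",P).round())
h=cv2.cvtColor(im,cv2.COLOR_RGB2HSV); asc(im,150,40,440,250,6,8)
t=snap("top","t36").astype(int); dark=(t.sum(2)<110).astype(np.uint8); dark[:, :330]=0
n,l,stt,c=cv2.connectedComponentsWithStats(dark[150:270]); 
for i in range(1,n):
    if stt[i,4]>60: print("dark",stt[i],c[i].round(1)+[0,150])
```

```text
t 67.4 ee [ 0.5    -0.3992  0.2709] rv [-3.14e+00  8.70e-02  1.00e-03] F [ 0.9 -1.1 -0.6] op 0.0662 gf 0.0
toolx [ 0.998 -0.055 -0.   ] tooly [-0.055 -0.998 -0.001]
[-0.78  0.47  1.46  0.    1.21  0.85]
[290. 131.]
[286. 218.]
40 oooooooooooooooooooooooooooooooooooooooooo.......
48 ooooooooooooooooooooooooooooooooooooooooo:.......
56 ooooooooooooooooooooooooooooooooooooooooo........
64 oooooooooooooooooooooooooooooooooooooooo:........
72 oooooooooooooooooooooooooooooooooooooooo:........
80 oooooooooooooooooooooooooooooooooooooooo:........
88 oooooooooooooooooooooooooooooooooooooooo-........
96 ooooooooooooooooooooooooooooooooooooooooo........
104 ooooooooooooooooooooooooooooooooooooooooo:.......
112 ooooooooooooooooooooo..:.:oooooooooooooooo.......
120 oooooooooooooooooooo......ooooooooooooooooo......
128 oooooooooooooooooooo:.....oooooooooooooooooo:....
136 ooooooooooooooooooooo:...:oooooooooooooooooooo:..
144 ----ooooooooooooooooooooooooooooooooooooooooooooo
152 ----ooooooooooooooooooooooooooooooooooooooooooooo
160 ----ooooooooooooooooooooooooooooooooooooooooooooo
168 ----ooooooooooooooooooooooooooooooooooooooooooooo
176 ---oooooooooooooooooooooooooooooooooooooooooooooo
184 -oooooooooooooooooooooooooooooooooooooooooooooooo
192 ooooooooooooooooooooooooooooooooooooooooooooooooo
200 ooooooooooooooooooooooooooooooooooooooooooooooooo
208 ooooooooooooooooooooooooooooooooooooooooooooooooo
216 oooooooo:ooooooooooooooooooo:oooooooooooooooooooo
224 ooooooo..ooooooooooooooooooo..ooooooooooooooooooo
232 -oooo-...-oooooooooooooooooo...-oooo-----:::::ooo
240 .ooo:....-ooooooooooooooooo-....-ooo:..........=o
248 ooo:.....-ooooooooooooooooo-.....:oooo..........:
dark [ 452    0   60  120 1586] [495.4 180. ]
dark [428  44  37  36 137] [447.6 212. ]
dark [347  93  32  27 192] [361.1 257.7]
```

Run:
```python
from h import *
im=cv2.imread("pics/w36_raw.png").astype(int)
d=(im.sum(2)<120).astype(np.uint8); d[:,:250]=0; d[:,330:]=0; d[160:]=0
n,l,s,c=cv2.connectedComponentsWithStats(d); i=1+np.argmax(s[1:,4]); print(s[i],c[i].round(1))
for v in range(148,222,8): print(v," ".join("%3d"%x for x in cv2.GaussianBlur(im.astype(np.float32),(1,5),0)[v,262:318:2].mean(1)))
```

```text
[ 269  109   40   39 1236] [288.8 127.3]
148 117 119 111 129 116 111 114 111 116 143 139 136 126 111 114 120 105  89 100  95  87  93  88  86  85  79  79  79
156  97 108 103 106 100 103 110 108 117 147 148 155 152 149 153 153 118  94  91  81  95  98  90  82  91 101  87  88
164  84  83  70  73  79  81  79  71  74 121 129 150 146 144 155 152 104  86 100  89  92 101 102  85  81  85  83  86
172  78  76  69  69  69  78  74  68  66  91 104 109 106 107 156 144 101  90  90  96  96  94  83  84  83  73  85  94
180  62  60  65  71  79  83  75  78  68  94 105 109 107 108 138 133  91  96  94  92 100  95  85  79  86  97  98  87
188  76  81  86  77  65  73  78  80  70  98 106 108 106 153 147 125  90  82  77  91 102 103 102 101  93  83  85  95
196  71  70  73  72  70  73  66  68  73 102 107 108 107 114 145 119  95  99  92  84  85  85  93 103  90  89  88  98
204 116 124 130 125  87 109 136 105  80 105 110 108 107 106 145 114 104 105 101 101  81  82  91  85  76  75  84  88
212 130 141 131 123 123 129 127 115 143 154 157 155 152 142 142 114 124 120 128 130 114 101 108 108 107 106  86  80
220 118 111 104 110 140 151 138 133 111 116 116 107 124 136 125 120 120 117 135 139 134 134 125 120 120 107 104  32
```

Run:
```python
from h import *
s,R=st()
for nm,u,v,z in (("head",288.8,126.5,.067),("h1",287,156,.047),("h2",286,204,.047),("end",286,216,.047)):
    p=onz("wrist",(u,v),z); print(nm,p.round(4),(R.T@(p-np.array(s["ee_pos"]))).round(4))
```

```text
t 67.5 ee [ 0.5003 -0.3986  0.2715] rv [ 3.14  -0.085  0.   ] F [-0.3 -0.2 -0. ] op 0.0666 gf 0.0
toolx [ 0.999 -0.054  0.   ] tooly [-0.054 -0.999  0.   ]
head [ 0.5573 -0.4358  0.067 ] [0.0589 0.0341 0.2045]
h1 [ 0.518  -0.4338  0.047 ] [0.0196 0.0342 0.2245]
h2 [ 0.4527 -0.4303  0.047 ] [-0.0459  0.0342  0.2244]
end [ 0.4355 -0.4298  0.047 ] [-0.0631  0.0347  0.2244]
```

Emit:
{"fn": "step_arm", "kwargs": {
  "plan": [
    {"jaw":0.3,"delta_pos":[0.014,0.034,0.05],"yaw":0},
    {"jaw":0.3,"delta_pos":[0.014,0.034,0.11],"yaw":0},
    {"jaw":0.3,"delta_pos":[0.014,0.034,0.17],"yaw":0},
    {"jaw":0.3,"delta_pos":[0.014,0.034,0.22],"yaw":0},
    {"jaw":0.3,"delta_pos":[0.014,0.034,0.243],"yaw":0},
    {"jaw":0.3,"delta_pos":[0.014,0.034,0.243],"yaw":0},
    {"jaw":1,"delta_pos":[0.014,0.034,0.243],"yaw":0},
    {"jaw":1,"delta_pos":[0.014,0.034,0.243],"yaw":0},
    {"jaw":1,"delta_pos":[0.014,0.034,0.243],"yaw":0},
    {"jaw":1,"delta_pos":[0.014,0.034,0.243],"yaw":0},
    {"jaw":1,"delta_pos":[0.014,0.034,0.243],"yaw":0},
    {"jaw":1,"delta_pos":[0.014,0.034,0.243],"yaw":0}
  ]
}}

```text
time: 69.0
ee_pos: [0.5123, -0.4345, 0.0283]
orientation: [3.14, -0.087, 0.0]
contact_force: [-0.4, -0.7, 2.7]
opening: 0.0218
gripper_force: 29.8
```

Emit:
{"fn": "step_arm", "kwargs": {
  "plan": [
    {"jaw":1,"delta_pos":[0,0,-0.03],"yaw":0},
    {"jaw":1,"delta_pos":[0,0,-0.08],"yaw":0},
    {"jaw":1,"delta_pos":[0,0,-0.14],"yaw":0},
    {"jaw":1,"delta_pos":[0,0,-0.2],"yaw":0},
    {"jaw":1,"delta_pos":[0,0,-0.24],"yaw":0},
    {"jaw":1,"delta_pos":[0,0,-0.24],"yaw":0},
    {"jaw":1,"delta_pos":[0,0,-0.24],"yaw":0}
  ]
}}

```text
time: 69.88
ee_pos: [0.5118, -0.434, 0.2666]
orientation: [-3.139, 0.087, 0.003]
contact_force: [-0.3, -0.5, -3.1]
opening: 0.0217
gripper_force: 29.8
```

Run:
```python
from h import *
s,R=st(); print(np.round(s["wrist_torque"],3))
im=snap("wrist","w37").astype(int)
d=(im.sum(2)<120).astype(np.uint8); d[:,:200]=0; d[:,340:]=0; d[215:]=0
n,l,q,c=cv2.connectedComponentsWithStats(d); i=1+np.argmax(q[1:,4]); print(q[i],c[i].round(1))
e=np.array(s["ee_pos"]); h=e+R[:,0]*.045; h[2]=e[2]+.008+.032; print(proj("wrist",h).round(1), "pred head top if level")
```

```text
t 69.88 ee [ 0.5118 -0.434   0.2666] rv [-3.139e+00  8.700e-02  3.000e-03] F [-0.3 -0.5 -3.1] op 0.0217 gf 29.8
toolx [ 0.998 -0.055 -0.002] tooly [-0.055 -0.998 -0.002]
[ 0.076  0.129 -0.016]
[ 205  125  114   90 8318] [261.4 174.9]
[260.4 184.9] pred head top if level
```

Run:
```python
from h import *
P=(.4717,.1988,.1015)
for n in("top","scene"):
    u,v=proj(n,P).round().astype(int); print(n,u,v)
    im=snap(n,n+"38").astype(int)
    for y in range(v-13,v+16,2): print(y," ".join("%3d"%x for x in im[y:y+2,u-22:u+22:2].mean((0,2))))
```

```text
top 173 219
206  29  28  28  28  27  27  27  27  28  17  21  88 123 123 123 123 124 134 143 147 148 147
208  28  29  27  28  26  28  27  27  27  18  17  82 122 123 123 132 138 147 148 148 148 148
210  28  28  27  29  25  27  28  27  28  19  18  64  95  94  93 121 142 148 148 148 148 148
212  28  28  28  28  24  28  26  27  27  28  38  50  43  34  32  44  87 142 148 147 147 148
214  28  27  28  27  23  27  27  28  30  63 110 128 105  53  27  20  54 132 148 147 148 148
216  28  28  27  27  24  27  27  28  52 124 146 147 145 108  33  23  56 125 148 148 148 148
218  28  28  27  27  24  28  28  29  76 142 148 148 148 129  41  22  57 124 147 148 148 148
220  28  27  27  27  25  28  28  29  68 139 148 148 147 121  34  20  54 116 147 147 148 147
222  27  28  27  28  25  28  29  29  40  98 139 143 133  74  25  20  53 114 147 148 148 147
224  29  28  27  28  26  28  28  29  29  40  69  77  61  34  27  20  44 116 147 147 147 148
226  28  28  28  29  27  28  29  29  29  27  28  32  32  33  32  25  39 122 147 148 148 148
228  27  28  28  29  27  29  30  31  31  27  18  40  84  98  99 101 107 140 
[... 985 characters left out ...]
  55  89 135 138 135  93  54  52  54  54  52  53  52  53
138 203 165 147 148 137  62  55  56  56  62  98 110  95  59  54  54  53  51  55  56  55  52
140 180 150 148 149 136  62  53  58  54  56  74  85  66  55  55  55  55  52  54  54  52  57
142 156 148 148 148 138  76  59  55  55  54  55  60  55  59  53  53  51  52  52  54  53  55
144 147 147 148 148 147 132 115  70  58  55  53  56  55  56  52  50  51  51  50  54  52  52
146 148 148 149 149 147 149 146  89  59  59  56  51  52  54  55  52  54  51  53  53  53  52
148 148 148 147 148 148 146 144  83  66  65  61  57  56  53  50  55  52  53  52  51  50  52
150 150 147 148 148 148 149 141  77  68  70  70  59  55  53  59  65  55  54  53  54  55  54
```

Emit:
{"fn": "step_arm", "kwargs": {
  "plan": [
    {"jaw":1,"delta_pos":[-0.01,-0.05,-0.01],"yaw":0},
    {"jaw":1,"delta_pos":[-0.02,-0.11,-0.01],"yaw":0},
    {"jaw":1,"delta_pos":[-0.03,-0.165,-0.01],"yaw":0},
    {"jaw":1,"delta_pos":[-0.04,-0.22,-0.01],"yaw":0},
    {"jaw":1,"delta_pos":[-0.055,-0.275,-0.01],"yaw":0},
    {"jaw":1,"delta_pos":[-0.065,-0.33,-0.01],"yaw":0},
    {"jaw":1,"delta_pos":[-0.075,-0.385,-0.01],"yaw":0},
    {"jaw":1,"delta_pos":[-0.085,-0.44,-0.01],"yaw":0},
    {"jaw":1,"delta_pos":[-0.095,-0.495,-0.01],"yaw":0},
    {"jaw":1,"delta_pos":[-0.105,-0.55,-0.01],"yaw":0},
    {"jaw":1,"delta_pos":[-0.12,-0.6,-0.01],"yaw":0},
    {"jaw":1,"delta_pos":[-0.12,-0.629,-0.01],"yaw":0},
    {"jaw":1,"delta_pos":[-0.12,-0.629,-0.01],"yaw":0},
    {"jaw":1,"delta_pos":[-0.12,-0.629,-0.01],"yaw":0},
    {"jaw":1,"delta_pos":[-0.12,-0.629,0.05],"yaw":0},
    {"jaw":1,"delta_pos":[-0.12,-0.629,0.09],"yaw":0},
    {"jaw":1,"delta_pos":[-0.12,-0.629,0.11],"yaw":0},
    {"jaw":1,"delta_pos":[-0.12,-0.629,0.11],"yaw":0}
  ]
}}

```text
time: 72.28
ee_pos: [0.4268, 0.1991, 0.157]
orientation: [3.139, -0.089, -0.005]
contact_force: [0.0, 0.1, -2.6]
opening: 0.022
gripper_force: 29.9
```

Run:
```python
from h import *
s,R=st(); print(np.round(s["wrist_torque"],3),np.round(s["qpos"],2))
im=snap("scene","s39"); snap("wrist","w39",k=1.5)
u,v=proj("scene",(.4717,.1988,.1015)).round().astype(int); asc(im,u-60,v-50,u+60,v+40,2,3)
```

```text
t 72.28 ee [0.4268 0.1991 0.157 ] rv [ 3.139 -0.089 -0.005] F [ 0.   0.1 -2.6] op 0.022 gf 29.9
toolx [ 0.998 -0.057 -0.003] tooly [-0.057 -0.998  0.001]
[-0.001  0.04  -0.032] [ 0.3   0.37  2.   -0.    0.77  1.92]
85 oooooooooooooooooooo=:::::::::::::::-ooooooooooooooooooooooo
88 ooooooooooooooooooooo::::::::::::::::-=ooooooooooooooooooooo
91 ooooooooooooooooooooo::::::::::--::::::::-=ooooooooooooooooo
94 oooooooooooooooooooo-::::::::::===-::::::::::-=ooooooooooooo
97 ooooooooooooooooooo-::::::::::::o=:::::::::::::::--ooooooooo
100 oooooooooooooooooo:oo:::::::o-:::::::::::::::::::::::--=oooo
103 oooooooooooooo=--:oo::::::::-=-::::::::::::::::::::::::::-=o
106 ooooooo#####*-::::::::::::::oo=::::::::::::::::::::::::::-oo
109 oooooo######=::::::::::::-::oo:::::::::::::::::::::::::::-oo
112 oooooo######+-::::::--:---:::::::::::::::::::::::::::::::ooo
115 ooooo++****++=-::::::::--o-:::::::::::::::::::::::::::::oooo
118 ooooo+++++++++oo=-:::::::o:::::::::::::::::::::::::::::=oooo
121 ooooo+++++++++ooooo--::::o::::::::::::::::::::::::::::-ooooo
124 ooooo+++++++=+oooooooooo-::::::::::::::::
[... 359 characters left out ...]
oooooooooooooo--::::::::::::::::::::::-ooooooooooo
145 oooooooooooooooooooooooooo-::::::::::::::::::::-oooooooooooo
148 oooooooooooooooooooooooooo---:::::::::::::::::-ooooooooooooo
151 oooooooooooooooooooooooooo----:::----:::::::::oooooooooooooo
154 ooooooooooooooooooooooooooooo--:-ooooo=-:::::ooooooooooooooo
157 oooooooooooooooooooooooooooooooooooooooooo--=ooooooooooooooo
160 oooooooooooooooooooooooooooooooooooooooooooooooooooooooooooo
163 oooooooooooooooooooooooooooooooooooooooooooooooooooooooooooo
166 oooooooooooooooooooooooooooooooooooooooooooooooooooooooooooo
169 oooooooooooooooooooooooooooooooooooooooooooooooooooooooooooo
172 ooooooooooooooooooooooooooooooooooooooooooooooooooooo****ooo
```

Emit:
{"fn": "step_arm", "kwargs": {
  "plan": [
    {"jaw":1,"delta_pos":[0,-0.002,-0.005],"yaw":0},
    {"jaw":1,"delta_pos":[0,-0.002,0.05],"yaw":0},
    {"jaw":1,"delta_pos":[0,-0.002,0.051],"yaw":0}
  ]
}}

```text
time: 72.75
ee_pos: [0.4268, 0.2021, 0.1064]
orientation: [3.139, -0.087, -0.004]
contact_force: [-0.3, -0.4, -1.9]
opening: 0.0222
gripper_force: 30.0
```

Emit:
{"fn": "step_arm", "kwargs": {
  "plan": [
    {"jaw":1,"delta_pos":[0,0,0.001],"yaw":0},
    {"jaw":1,"delta_pos":[0,0,0.001],"yaw":0}
  ]
}}

```text
time: 73.0
ee_pos: [0.4277, 0.2023, 0.1075]
orientation: [-3.14, 0.087, -0.002]
contact_force: [0.5, -0.1, -2.5]
opening: 0.0215
gripper_force: 30.0
```

Run:
```python
from h import *
s,R=st(); print(np.round(s["wrist_torque"],3))
```

```text
t 73.0 ee [0.4277 0.2023 0.1075] rv [-3.14e+00  8.70e-02 -2.00e-03] F [ 0.5 -0.1 -2.5] op 0.0215 gf 30.0
toolx [ 0.998 -0.055  0.001] tooly [-0.055 -0.998 -0.   ]
[ 0.027  0.107 -0.028]
```

Emit:
{"fn": "step_arm", "kwargs": {
  "plan": [
    {"jaw":1,"delta_pos":[0,0,0.002],"yaw":0},
    {"jaw":1,"delta_pos":[0,0,0.003],"yaw":0},
    {"jaw":1,"delta_pos":[0,0,0.003],"yaw":0}
  ]
}}

```text
time: 73.38
ee_pos: [0.4275, 0.2024, 0.1043]
orientation: [-3.14, 0.087, -0.002]
contact_force: [-4.3, 0.5, 12.6]
opening: 0.0214
gripper_force: 30.0
```

Emit:
{"fn": "step_arm", "kwargs": {
  "plan": [
    {"jaw":1,"delta_pos":[0,0,0.002],"yaw":0},
    {"jaw":1,"delta_pos":[0,0,0.003],"yaw":0},
    {"jaw":1,"delta_pos":[0,0,0.003],"yaw":0}
  ]
}}

```text
time: 73.75
ee_pos: [0.4268, 0.2024, 0.1014]
orientation: [-3.14, 0.087, -0.0]
contact_force: [-8.2, 0.5, 18.0]
opening: 0.0219
gripper_force: 30.0
```

Run:
```python
from h import *
s,R=st(); print(np.round(s["wrist_torque"],3))
```

```text
t 73.75 ee [0.4268 0.2024 0.1014] rv [-3.14   0.087 -0.   ] F [-8.2  0.5 18. ] op 0.0219 gf 30.0
toolx [ 0.998 -0.055  0.   ] tooly [-0.055 -0.998 -0.   ]
[ 0.205  1.087 -0.049]
```

Emit:
{"fn": "step_arm", "kwargs": {
  "plan": [
    {"jaw":1,"delta_pos":[0,0,-0.03],"yaw":0},
    {"jaw":1,"delta_pos":[0,0,-0.09],"yaw":0},
    {"jaw":1,"delta_pos":[0,0.03,-0.14],"yaw":0},
    {"jaw":1,"delta_pos":[0,0.08,-0.16],"yaw":0},
    {"jaw":1,"delta_pos":[0,0.13,-0.16],"yaw":0},
    {"jaw":1,"delta_pos":[0.02,0.18,-0.16],"yaw":0},
    {"jaw":1,"delta_pos":[0.04,0.24,-0.16],"yaw":0},
    {"jaw":1,"delta_pos":[0.05,0.3,-0.16],"yaw":0},
    {"jaw":1,"delta_pos":[0.05,0.33,-0.16],"yaw":0},
    {"jaw":1,"delta_pos":[0.05,0.33,-0.16],"yaw":0}
  ]
}}

```text
time: 75.0
ee_pos: [0.4587, -0.1317, 0.26]
orientation: [3.14, -0.092, -0.001]
contact_force: [-0.3, 1.4, -2.7]
opening: 0.0216
gripper_force: 30.0
```

```bash
cat >> h.py <<'E'
def pin():
    c={}
    for n in("top","scene"):
        u,v=proj(n,(.4717,.1988,.092)).round().astype(int); im=snap(n,n+"pin").astype(int).mean(2)[v-14:v+14,u-14:u+14]
        m=(im>100).astype(np.uint8); k,l,q,cc=cv2.connectedComponentsWithStats(m)
        i=min(range(1,k),key=lambda i:np.hypot(*(cc[i]-14))+(q[i,4]<12)*99); c[n]=cc[i]+[u-14,v-14]; print(n,c[n].round(1),q[i])
    p,e=tri("top",c["top"],"scene",c["scene"]); print("pin top",p.round(4),"gap",e.round(4))
E
python3 - <<'E'
from h import *
s,R=st(); print(np.round(s["wrist_torque"],3))
pin()
im=cv2.imread("pics/scene38_raw.png").astype(int).mean(2); 
for n,f in(("top","top38"),("scene","scene38")):
    u,v=proj(n,(.4717,.1988,.092)).round().astype(int); im=cv2.imread(f"pics/{f}_raw.png").astype(int).mean(2)[v-14:v+14,u-14:u+14]
    k,l,q,cc=cv2.connectedComponentsWithStats((im>100).astype(np.uint8)); print(n,[(cc[i]+[u-14,v-14]).round(1).tolist()+[int(q[i,4])] for i in range(1,k)])
E
```

```text
t 75.0 ee [ 0.4587 -0.1317  0.26  ] rv [ 3.14e+00 -9.20e-02 -1.00e-03] F [-0.3  1.4 -2.7] op 0.0216 gf 30.0
toolx [ 0.998 -0.058 -0.   ] tooly [-0.058 -0.998  0.   ]
[0.089 0.113 0.029]
top [174.1 219.3] [ 9 10 11 10 82]
scene [274.9 138.8] [10 13  9  7 49]
pin top [0.4714 0.201  0.077 ] gap 0.0009
top [[182.2, 217.1, 199], [172.6, 218.8, 82]]
scene [[262.0, 125.1, 17], [275.1, 135.1, 52], [262.9, 145.1, 52]]
```

Run:
```python
from h import *
print(tri("top",(172.6,218.8),"scene",(275.1,135.1)))
for z in (.1015,.0915,.0835,.0815): print(z,proj("top",(.4714,.1985,z)).round(2),proj("scene",(.4714,.1985,z)).round(2))
for n in("top","scene"):
    pass
im=cv2.imread("pics/scenepin_raw.png").astype(int).mean(2);im0=cv2.imread("pics/scene38_raw.png").astype(int).mean(2)
for f in(im0,im):
    for y in range(128,146): print(y," ".join("%3d"%x for x in f[y,266:286]))
```

```text
(array([0.47173883, 0.2010548 , 0.09743651]), np.float64(0.00027466026237145716))
0.1015 [173.17 218.81] [274.66 134.81]
0.0915 [173.87 218.97] [274.55 136.66]
0.0835 [174.43 219.09] [274.45 138.13]
0.0815 [174.56 219.13] [274.43 138.49]
128  62  58  58  52  56  56  54  58  55  53  53  52  54  56  53  53  54  54  53  50
129  57  54  60  55  52  53  52  58  55  53  57  57  56  54  55  53  55  51  54  52
130  57  57  61  61  54  57  55  59  62  60  53  56  56  56  52  52  53  53  56  56
131  59  58  60  57  57  59  62  75  87  91  82  70  61  55  54  53  55  55  52  53
132  59  61  57  55  62  64  85 109 125 126 117 106  85  58  54  55  53  54  54  53
133  57  54  60  60  68  88 115 132 141 142 138 132 114  82  59  54  55  51  53  50
134  55  57  55  59  72 105 129 140 142 139 143 139 130 102  65  57  52  54  49  52
135  54  53  56  58  69 106 132 141 140 141 141 144 134 108  74  51  53  55  57  52
136  54  57  53  54  70  94 130 141 140 139 139 140 130 102  68  58  55  51  55  53
137  57  56  54  57  64  84 109 129 136 136 135 131 111  84  59  51  54  53  53  55
138  55  55  53  56  5
[... 1461 characters left out ...]
  88  55  51  54  52  50  48
138  49  49  50  50  73 116 141 148 152 147 151 148 138 107  69  52  53  56  51  52
139  41  49  49  51  79 123 146 146 149 153 149 150 139 102  61  52  51  50  48  50
140  49  51  53  52  69 112 137 145 150 152 148 145 128  88  62  50  50  49  49  50
141  49  46  48  50  59  85 117 131 138 140 137 128 109  73  55  48  51  46  51  51
142  47  47  51  49  53  62  81  99 107 107 104  90  75  55  50  52  46  49  44  48
143  54  51  49  50  47  52  57  66  69  70  68  61  56  52  50  48  43  47  46  49
144  77  57  49  50  49  50  47  50  52  51  53  50  56  54  50  49  47  48  49  48
145 109  74  51  49  47  48  49  51  48  49  49  50  54  53  49  46  49  50  46  48
```

Emit:
{"fn": "step_arm", "kwargs": {
  "plan": [
    {"jaw":1,"delta_pos":[0.01,0.05,-0.02],"yaw":0},
    {"jaw":1,"delta_pos":[0.025,0.11,-0.02],"yaw":0},
    {"jaw":1,"delta_pos":[0.04,0.17,-0.02],"yaw":0},
    {"jaw":1,"delta_pos":[0.055,0.22,-0.02],"yaw":0},
    {"jaw":1,"delta_pos":[0.07,0.27,-0.02],"yaw":0},
    {"jaw":1,"delta_pos":[0.07,0.299,-0.02],"yaw":0},
    {"jaw":1,"delta_pos":[0.07,0.299,-0.02],"yaw":0},
    {"jaw":1,"delta_pos":[0.07,0.299,0.03],"yaw":0},
    {"jaw":1,"delta_pos":[0.07,0.299,0.09],"yaw":0},
    {"jaw":1,"delta_pos":[0.07,0.299,0.14],"yaw":0},
    {"jaw":1,"delta_pos":[0.07,0.299,0.18],"yaw":0},
    {"jaw":1,"delta_pos":[0.07,0.299,0.2],"yaw":0},
    {"jaw":1,"delta_pos":[0.07,0.299,0.2],"yaw":0}
  ]
}}

```text
time: 76.72
ee_pos: [0.5127, -0.4313, 0.0598]
orientation: [-3.139, 0.085, 0.002]
contact_force: [0.9, -0.3, -1.1]
opening: 0.0218
gripper_force: 30.0
```

Run:
```python
from h import *
s,R=st(); print(np.round(s["wrist_torque"],3))
im=snap("scene","s41"); asc(im,120,240,260,370,3,5)
```

```text
t 76.72 ee [ 0.5127 -0.4313  0.0598] rv [-3.139e+00  8.500e-02  2.000e-03] F [ 0.9 -0.3 -1.1] op 0.0218 gf 30.0
toolx [ 0.999 -0.054 -0.001] tooly [-0.054 -0.999 -0.001]
[-0.016  0.047 -0.006]
240 ---=ooooooooooo---ooooooooo=-=======ooooooooooo
245 ::ooooooooooooo----ooooooooo-----===+oooooooooo
250 ::-oooooooooooo----ooooooooo==---====oooooooooo
255 :::ooooo------------ooooooooo=----==ooooooooooo
260 -::::----------------=ooooooooo=--=oooooooooooo
265 -:----------------------ooooooooooooooooooooooo
270 ----ooo=-oo---------------ooooooooooooooooooooo
275 ---=o===-=------------:--:=oooooooooooooooooooo
280 ---------------------::--oooooooooooooooooooooo
285 -----------------------oooooooooooooooooooooooo
290 ------------------:::--oooooooooooooooooooooooo
295 o-----oooo-------:::-:ooooooooooooooooooooooooo
300 oooooooooo-o--::::--:::oooooooooooooooooooooooo
305 oooooooo-:ooo-:::--:::::-ooooooooooooooooooooo#
310 ooooo=:::ooooo---:-::::::-oooooooooooooooooo*#%
315 ooooo::::::oo---oooo:::::ooooooooooooooo#%%###*
320 oooooo=::::::-=oooooooooooooooooooooooo#%%%%%#o
325 oooooooo=-:-:oooooooooooooooooooooooooo*#%%%%#o
330 oooooooooo=--ooooooooooooooooooooooooooo**#%#*o
335 oooooooooooooooooooooooooooooooooooooooooo**ooo
340 ooooooooooooooooooooooooooooooooooooooooooooooo
345 ooooooooooooooooooooooooooooooooooooooooooooooo
350 ooooooooooooooooooooooooooooooooooooooooooooooo
355 ooooooooooooooooooooooooooooooooooooooooooo=-::
360 oooooooooooooooooooooooooooooooooooooooooo:::::
365 oooooooooooooooooooooooooooooooooooooooo=::::::
```

Emit:
{"fn": "step_arm", "kwargs": {
  "plan": [
    {"jaw":1,"delta_pos":[0,0.003,0.01],"yaw":0},
    {"jaw":1,"delta_pos":[0,0.003,0.018],"yaw":0},
    {"jaw":1,"delta_pos":[0,0.003,0.023],"yaw":0},
    {"jaw":1,"delta_pos":[0,0.003,0.026],"yaw":0},
    {"jaw":1,"delta_pos":[0,0.003,0.026],"yaw":0}
  ]
}}

```text
time: 77.4
ee_pos: [0.5122, -0.4354, 0.034]
orientation: [-3.14, 0.087, 0.0]
contact_force: [-0.6, -0.0, -1.6]
opening: 0.0222
gripper_force: 30.0
```

Emit:
{"fn": "step_arm", "kwargs": {
  "plan": [
    {"jaw":1,"delta_pos":[0,0,0.002],"yaw":0},
    {"jaw":1,"delta_pos":[0,0,0.003],"yaw":0},
    {"jaw":1,"delta_pos":[0,0,0.003],"yaw":0}
  ]
}}

```text
time: 77.78
ee_pos: [0.5122, -0.4354, 0.0311]
orientation: [3.14, -0.087, -0.0]
contact_force: [0.5, 0.2, -2.8]
opening: 0.022
gripper_force: 30.0
```

Emit:
{"fn": "step_arm", "kwargs": {
  "plan": [
    {"jaw":1,"delta_pos":[0,0,0.001],"yaw":0},
    {"jaw":1,"delta_pos":[0,0,0.002],"yaw":0},
    {"jaw":1,"delta_pos":[0,0,0.002],"yaw":0}
  ]
}}

```text
time: 78.15
ee_pos: [0.5122, -0.4354, 0.029]
orientation: [-3.14, 0.087, 0.0]
contact_force: [-0.5, 0.4, -2.1]
opening: 0.0221
gripper_force: 30.0
```

Emit:
{"fn": "step_arm", "kwargs": {
  "plan": [
    {"jaw":1,"delta_pos":[0,0,0.001],"yaw":0},
    {"jaw":1,"delta_pos":[0,0,0.0015],"yaw":0},
    {"jaw":1,"delta_pos":[0,0,0.0015],"yaw":0}
  ]
}}

```text
time: 78.53
ee_pos: [0.5122, -0.4355, 0.0276]
orientation: [3.14, -0.087, -0.0]
contact_force: [-0.8, -0.7, -3.2]
opening: 0.022
gripper_force: 30.0
```

Emit:
{"fn": "step_arm", "kwargs": {
  "plan": [
    {"jaw":1,"delta_pos":[0,0,0.001],"yaw":0},
    {"jaw":1,"delta_pos":[0,0,0.0015],"yaw":0},
    {"jaw":1,"delta_pos":[0,0,0.0015],"yaw":0}
  ]
}}

```text
time: 78.9
ee_pos: [0.5122, -0.4355, 0.0261]
orientation: [3.14, -0.087, -0.0]
contact_force: [-0.8, -0.6, -1.8]
opening: 0.0222
gripper_force: 30.0
```

Emit:
{"fn": "step_arm", "kwargs": {
  "plan": [
    {"jaw":1,"delta_pos":[0,0,0.001],"yaw":0},
    {"jaw":1,"delta_pos":[0,0,0.0015],"yaw":0},
    {"jaw":1,"delta_pos":[0,0,0.0015],"yaw":0}
  ]
}}

```text
time: 79.28
ee_pos: [0.5123, -0.4355, 0.0248]
orientation: [3.14, -0.087, 0.0]
contact_force: [-0.5, 1.1, -0.1]
opening: 0.0221
gripper_force: 30.0
```

Emit:
{"fn": "step_arm", "kwargs": {
  "plan": [
    {"jaw":0.78,"delta_pos":[0,0,0],"yaw":0},
    {"jaw":0.772,"delta_pos":[0,0,0],"yaw":0},
    {"jaw":0.768,"delta_pos":[0,0,0],"yaw":0},
    {"jaw":0.76,"delta_pos":[0,0,0],"yaw":0},
    {"jaw":0.7,"delta_pos":[0,0,0],"yaw":0},
    {"jaw":0.4,"delta_pos":[0,0,0],"yaw":0},
    {"jaw":0.4,"delta_pos":[0,0,0],"yaw":0},
    {"jaw":0.3,"delta_pos":[0,0,-0.03],"yaw":0},
    {"jaw":0.3,"delta_pos":[0,0,-0.09],"yaw":0},
    {"jaw":0.3,"delta_pos":[0,0,-0.15],"yaw":0},
    {"jaw":0.3,"delta_pos":[0,0,-0.21],"yaw":0},
    {"jaw":0.3,"delta_pos":[-0.05,0.06,-0.25],"yaw":0},
    {"jaw":0.3,"delta_pos":[-0.1,0.12,-0.25],"yaw":0},
    {"jaw":0.3,"delta_pos":[-0.15,0.17,-0.25],"yaw":0},
    {"jaw":0.3,"delta_pos":[-0.2,0.21,-0.25],"yaw":0},
    {"jaw":0.3,"delta_pos":[-0.25,0.22,-0.25],"yaw":0},
    {"jaw":0.3,"delta_pos":[-0.28,0.22,-0.25],"yaw":0},
    {"jaw":0.3,"delta_pos":[-0.28,0.22,-0.25],"yaw":0}
  ]
}}

```text
time: 81.53
ee_pos: [0.2165, -0.6406, 0.2747]
orientation: [-3.14, 0.094, 0.001]
contact_force: [0.1, 0.3, -0.4]
opening: 0.0666
gripper_force: 0.0
```

Run:
```python
from h import *
s,R=st(); pin()
a=cv2.imread("pics/toppin_raw.png");b=cv2.imread("pics/scenepin_raw.png")
cv2.imwrite("pics/final.png",np.vstack([cv2.resize(a[70:300],(665,300),interpolation=cv2.INTER_CUBIC),cv2.resize(b[80:384,90:480],(385,300),interpolation=cv2.INTER_CUBIC).copy() if 0 else cv2.copyMakeBorder(cv2.resize(b[80:384,90:480],(385,300),interpolation=cv2.INTER_CUBIC),0,0,0,280,cv2.BORDER_CONSTANT)]))
```

```text
t 81.53 ee [ 0.2165 -0.6406  0.2747] rv [-3.14e+00  9.40e-02  1.00e-03] F [ 0.1  0.3 -0.4] op 0.0666 gf 0.0
toolx [ 0.998 -0.06  -0.   ] tooly [-0.06  -0.998 -0.   ]
top [174. 219.] [10 10  9  9 69]
scene [274.8 138.5] [10 13  8  6 40]
pin top [0.4719 0.2005 0.0796] gap 0.0
```

View pics/final.png

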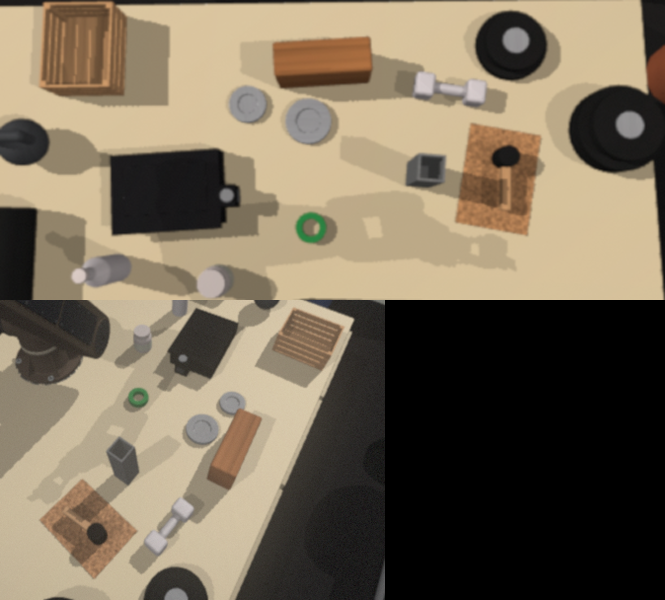

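```bash
python3 -c "
from plant import manip
print(manip.finish_job())"
```

```text
the job is handed in; nothing more can be done
None
```

The job is handed in. All four bars are in the box, the lid is shut and the latch pin measures home after the mallet strike. The holder stands empty and upright, the mallet is back on its mat, and the other things look unmoved. The closed fingertips peaked at 44 N pressing the lid shut; the 40 N limit is stated for the arm and gripper body, so I don't know whether that counts.

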